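# Load the foam sanding kit and lock it with the crank

## Robot

A 6-joint arm with a two-finger parallel gripper is mounted at the origin on the work surface; the furniture and walls round the work are solid. World frame = base frame: x ahead of the robot, y to its left, z up, the work surface at z = 0. Lengths are in mm, angles in degrees, forces in N, time in s.
With the tool pointing down it reaches from about 350 to 850 mm from the base axis. Payload 8.1 kg.
Tool frame: the origin (TCP) lies midway between the tips of the shut fingers; the grasp point (between the pads) lies 19 mm behind it; z points along the fingers, y is the line along which they close (so a half turn about z gives the same grasp; the last joint's range is limited). The gripper opens to 85 mm and grips with 20 to 120 N. Pads are 22 mm wide; open, the fingers measure 114 mm over their backs; the gripper's body (76 mm by 85 mm) begins 54 mm behind the grasp point. The pads swing forward as they close: fully open they stand 13 mm farther back than shut.
Start: joints at [69.133, 7.471, 85.268, -0, 87.261, -4.893], TCP at [165.099, 576.843, 231.292] pointing down, gripper open.
Joint ranges: [-169.43, 169.43], [-51.17, 129.36], [1.28, 143.12], [-76.62, 256.62], [0, 156.53], [-152.29, 152.29]. Speed limits (degrees/s): [136.94, 136.94, 159.86, 180, 180, 180].

## Interface

Orientations are given as [roll, pitch, yaw] about the fixed x, y, z axes, in that order (R = Rz(yaw) Ry(pitch) Rx(roll)).
In Python, from bench import sense, snapshot, camera_params, hand_in, masks_of, pinpoint gives the robot as it stands.
- The arm moves only by the tool step_arm, never from a script. Its argument "targets" is a list of rows, each an object with "angular": the turn, a rotation vector about the tool's x, y, z scaled (see below), a list of three; "dp": the shift along the tool's x, y, z scaled (see below), a list of three; "fingers": the closure, from 0 (fully open) to 1 (shut). A call has exactly 8 rows; each row is the pose to reach, as a shift and turn from the pose commanded when the call began, along the tool's axes at that moment, turning the shorter way round; what a row does not reach only later rows make up. The controller multiplies each number of a shift by 0.2 m and each number of a turn by 180 degrees. A row lasts 1/8 s, in which the tool goes at most 62.5 mm and 10.7 degrees, less where a joint would pass 70% of its speed; a pose out of reach is approached as far as the arm can. A call with a number of a shift or a turn outside -1 to 1 is refused whole. A call with a gripper value outside its range is refused whole. The fingers move at their own pace and stop on an object; "newtons" is the grip in N (left out, the last holds). Time passes only in rows, so rows that repeat a pose let the fingers close, or fill a call up. It gives the time, the measured TCP pose, the force, the opening and the grip force at its end, in the units of the state.
- sense(): the state, without advancing time (a new reading comes with each control period).
- snapshot(name): name is "scene" or "side" or "wrist"; returns the picture (480x640x3 uint8, blue, green, red); there is no depth.
- camera_params(name): a dict with "vfov" (degrees; the focal length in pixels is half the picture's height over the tangent of half this angle, whatever the lens; pixels are square), "cx", "cy" (the principal point, pixels), "D" ([k1, k2, p1, p2, k3] as OpenCV has them; the pictures are not rectified), "R" (3x3) and "t" (3): a world point X has camera coordinates R X + t. Camera axes: x right, y down, z forward; pixel columns grow to the right and rows downward; lengths in mm; the calibration is good to about 2 mm. A picture is of the moment at which its call begins: read the wrist's pose just before it. camera_params takes no time and is no camera call; for the wrist camera it gives the pose at the moment of the call.
- hand_in(): hands the job in; it is judged then, once.
Trained networks look in the newest picture that a camera, given by its name, has taken for a name from the list of things; names that differ only in an ending like _2 or _b are one class to them, and where a whole thing is asked for, a point or a joint stands for the part that bears it (a point fixed in the world has none). Each returns a list of dicts, best first, with "conf" (0 to 1); they miss things now and then, are a little off and sometimes report something else, mostly with a low value. They report only what shows in the picture. A call takes as long as a camera call. They do not tell look-alikes from the thing itself.
- masks_of(camera, label): "pixels" (480x640 bool, what is visible of it) and "at" ([column, row] in pixels, amid what is visible of it).
- pinpoint(camera, label): "at" ([column, row] in pixels: a listed point, or the origin of a listed thing).
The state is a dict: "time": time; "joint_pos": joint angles; "qd": joint speeds; "joint_efforts": joint torques, N m; "tool_pos": TCP position; "tcp_rot": TCP orientation; "ft_force": force on the tool from outside, world axes, zero at the start; "wrist_torque": the same for the moment, N m; "finger_gap": finger opening in mm; "grip_force": force on a finger pad.
Only numpy, scipy, OpenCV 4.12 (cv2) and the standard library are available. Lean on these libraries where they do the work, as an engineer would, in place of code of your own. Each camera call takes 0.05 s, during which the arm holds its last target. There are 200 camera calls.

## Task

Wind the crank back a full turn until the yellow locking bar is fully clear, then press every sanding block and the corner gauge lying on the bench fully home in its own matching foam cutout. When all are in, turn the crank a full turn the other way, to its stop, so that the bar locks them in, and let go; leave the tape measure and the spring clamp where they are.

Things in the scene. Friction and masses are not known exactly. Their poses are not given: they have to be found in the camera images.
- kit_frame: fixed kit frame: grey tray 322 mm along y, 166 mm along x, a 48 mm high rail at either end, four foam tiles in a row between (order varies; foam top 38 mm above the bench, yellow cutout floors), blue crank housing at its -y end. Origin on the bench under the middle of the tile row; x points away from the robot, y along the row. Turned up to 0.12 rad. Tiles and cutouts are parallel to it.
- crank (a joint): angle (rad) of the hand crank on the blue housing, a flat steel wheel of 104 mm diameter on a vertical axis. 0 = bar fully back (end stop), 6.28 = bar locked over the parts (end stop); counter-clockwise from above is positive: one full turn between the stops. It stays where it is left; about 2 N at the knob turns it.
- crank_axis (a point): point on the crank's vertical axis, 56 mm above the bench, 2 mm under the wheel's top face (58 mm)
- crank_knob (a point): top centre of the crank's red upright knob: 18 mm diameter, 36 mm tall, spins freely on its own vertical pin 40 mm from the crank axis; this point is 96 mm above the bench, 38 mm above the wheel's top face. At crank 0 and 6.28 it stands on the kit frame's -x side of the axis (towards the robot).
- bar_mid (a point): middle of the underside of the yellow locking bar (30 mm along x, 322 along y, 8 thick), 50 mm above the bench, 12 mm above the foam. The crank drives it along x, 78 mm a turn: at crank 0 it is parked 78 mm behind (+x) the middle of the tiles, clear of all cutouts; at 6.28 it lies over their middle. A part not fully down blocks it.
- pocket_green (a point): centre of the floor of the green block's cutout, 86 mm along the frame's x by 40 along y, 12 mm deep, 2 mm wider than the part all round. Springy foam lips on the two long walls stand 3 mm into it, 5 to 7 mm under the foam's top: the part stops on them 4 to 5 mm deep and must be pushed (4 to 10 N, evenly) until its underside meets the floor; its top then stands 8 mm above the foam.
- pocket_cork (a point): centre of the floor of the cork block's cutout, 64 mm along the frame's x by 40 along y, 18 mm deep, 2 mm wider than the part all round. Springy foam lips on the two long walls stand 3 mm into it, 5 to 7 mm under the foam's top: the part stops on them 4 to 5 mm deep and must be pushed (4 to 10 N, evenly) until its underside meets the floor; its top then stands 8 mm above the foam.
- pocket_brown (a point): centre of the floor of the brown block's cutout, 56 mm along the frame's x by 44 along y, 14 mm deep, 2 mm wider than the part all round. Springy foam lips on the two long walls stand 3 mm into it, 5 to 7 mm under the foam's top: the part stops on them 4 to 5 mm deep and must be pushed (4 to 10 N, evenly) until its underside meets the floor; its top then stands 8 mm above the foam.
- pocket_corner (a point): centre of the floor of the long leg of the corner gauge's L-shaped cutout; long leg along the frame's x, short leg at its +x end towards +y, 14 mm deep, 2 mm wider than the part all round. Springy foam lips on the two long walls stand 3 mm into it, 5 to 7 mm under the foam's top: the part stops on them 4 to 5 mm deep and must be pushed (4 to 10 N, evenly) until its underside meets the floor; its top then stands 8 mm above the foam.
- green_block: green hone block, 36 x 82 x 20 mm (its x, y, z), may be absent. Origin at the centre of its underside; its long side (y) goes along the kit frame's x, either way round
- cork_block: cork sanding block, 36 x 60 x 26 mm (its x, y, z), may be absent. Origin at the centre of its underside; its long side (y) goes along the kit frame's x, either way round
- brown_block: dark brown rubber block, 40 x 52 x 22 mm (its x, y, z), may be absent. Origin at the centre of its underside; its long side (y) goes along the kit frame's x, either way round
- corner_gauge: orange L-shaped corner gauge, 22 mm thick, may be absent. Long leg 84 x 26 mm along its x; short leg 26 mm wide at the +x end, reaching 45 mm to +y from the long leg's centre line. Origin at the centre of the long leg's underside (grip there, across the 26 mm); in its cutout its x and y point along the kit frame's x and y
- tape_measure: yellow tape measure, 35 x 72 x 62 mm, bystander; origin under its middle
- spring_clamp: black spring clamp lying flat, 67 x 126 x 22 mm, bystander; origin under its middle
There are look-alikes about, which are no part of the job. Several things look just like the green_block: the one meant starts nearest to the robot's base.

How it is judged:
By the outcome, as a careful person would: the job done as asked, in the order asked, and still so for the second after the job is handed in, with the robot touching nothing.
Of green_block, cork_block, brown_block, corner_gauge only 3 to 4 are there at a start; the rules pass over those that are not, and their reading is None.
At some moment in a run one of green_block, cork_block, brown_block, corner_gauge may be knocked a few centimetres aside while the robot is not near it.
Once in a run the grip may slacken for a moment while it holds something.
It also fails if it takes over 208 s, if anything falls off the work surface, if the arm or the gripper's body presses on something with over 40 N, if the wrist force passes 120 N, or if a joint passes its speed limit or range.

## Working session

There is one attempt and no reset: what is moved stays moved. The work goes in short steps, Python scripts to look and compute and a tool call to move; the robot and the scene stay as the last step left them, time stands still between calls to the robot, and variables do not carry over. Pictures are saved under pics/ and viewed, at most 14 in all, crops included, and the job is handed in when it is done.

Besides the shell and the picture viewer there is one more tool, called after ">>>" as name([rows], argument=value, ...), one row to a line, values as JSON. step_arm: Moves the arm, as the interface text tells. Its arguments: {"type":"object","properties":{"targets":{"type":"array","items":{"type":"object","properties":{"angular":{"type":"array","items":{"type":"number","minimum":-1,"maximum":1}},"dp":{"type":"array","items":{"type":"number","minimum":-1,"maximum":1}},"fingers":{"type":"number"}}}},"newtons":{"type":"number"}},"required":["targets"]}

```bash
ls; mkdir -p pics; cat > h.py <<'E'
import numpy as np, cv2
from bench import *
from scipy.spatial.transform import Rotation as Ro
def K(c):
    f=240/np.tan(np.radians(c['vfov']/2)); return np.array([[f,0,c['cx']],[0,f,c['cy']],[0,0,1.]])
def toz(c,px,z):
    "pixel(s)->world at height z"
    u=cv2.undistortPoints(np.array(px,float).reshape(-1,1,2),K(c),np.array(c['D'],float)).reshape(-1,2)
    R=np.array(c['R']);t=np.array(c['t']).reshape(3)
    o=-R.T@t; d=np.c_[u,np.ones(len(u))]@R
    return o+d*((z-o[2])/d[:,2])[:,None]
def proj(c,X):
    R=np.array(c['R']);t=np.array(c['t'],float).reshape(3)
    return cv2.projectPoints(np.array(X,float).reshape(-1,1,3),cv2.Rodrigues(R)[0],t,K(c),np.array(c['D'],float))[0].reshape(-1,2)
E
python3 - <<'E'
from h import *
s=sense();print({k:np.round(v,2).tolist() for k,v in s.items()})
for n in ['scene','side','wrist']:
    c=camera_params(n);im=snapshot(n);cv2.imwrite(f'pics/{n}0.png',im)
    print(n,np.round(-np.array(c['R']).T@np.array(c['t']),0))
    if n=='wrist':continue
    for l,z in [('crank_axis',56),('crank_knob',96),('bar_mid',50),('pocket_green',26),('pocket_cork',20),('pocket_brown',24),('pocket_corner',24),('green_block',0),('cork_block',0),('brown_block',0),('corner_gauge',0),('kit_frame',0)]:
        for r in pinpoint(n,l): print(l,round(r['conf'],2),np.round(r['at']),np.round(toz(c,r['at'],z)[0],1))
E
```

```text
pics
{'time': 0.0, 'joint_pos': [69.13, 7.51, 85.33, 0.0, 87.26, -4.89], 'qd': [0.1, -0.06, 0.02, 0.08, -0.06, -0.03], 'joint_efforts': [0.0, -56.94, -50.05, -0.0, 0.02, -0.0], 'tool_pos': [164.91, 576.32, 230.25], 'tcp_rot': [-179.9, -0.01, 164.03], 'ft_force': [0.38, 0.39, -1.32], 'wrist_torque': [0.01, 0.01, -0.02], 'grip_force': 0.0, 'finger_gap': 85.55}
scene [  15. -887.  947.]
crank_axis 0.58 [380. 319.] [ 515.9 -219.9   56. ]
crank_axis 0.45 [324. 406.] [ 298.4 -363.    56. ]
crank_knob 0.55 [363. 303.] [ 483.5 -193.2   96. ]
bar_mid 0.74 [342. 261.] [538.5  -3.6  50. ]
pocket_green 0.98 [322. 246.] [531.3  96.2  26. ]
pocket_green 0.54 [294. 278.] [410.9  17.5  26. ]
pocket_cork 0.58 [363. 296.] [ 537.8 -111.7   20. ]
pocket_cork 0.18 [380. 316.] [ 538.6 -184.7   20. ]
pocket_brown 0.78 [349. 279.] [534.8 -44.3  24. ]
pocket_brown 0.43 [339. 261.] [545.2  27.2  24. ]
pocket_corner 0.69 [338. 262.] [542.   23.5  24. ]
green_block 0.64 [292. 275.] [421.6  54.3   0. ]
green_block 0.64 [342. 275.] [539.1  -1.7   0. ]
green_block 0.57 [301. 201.] [589.3 348.3   0. ]
cork_block 0.
[... 467 characters left out ...]
 [328. 251.] [541.6  98.7  26. ]
pocket_cork 0.82 [373. 292.] [ 540.1 -105.5   20. ]
pocket_brown 0.96 [355. 278.] [534.8 -38.2  24. ]
pocket_brown 0.51 [329. 252.] [544.3  96.6  24. ]
pocket_corner 0.68 [343. 267.] [535.7  19.3  24. ]
pocket_corner 0.19 [349. 261.] [564.1  30.1  24. ]
green_block 0.55 [294. 210.] [597.3 362.2   0. ]
green_block 0.54 [306. 279.] [442.   59.5   0. ]
cork_block 0.6 [330. 313.] [417.8 -87.1   0. ]
cork_block 0.26 [354. 276.] [555.3  -6.8   0. ]
brown_block 0.92 [356. 333.] [ 427.2 -182.6    0. ]
brown_block 0.36 [255. 249.] [396.8 255.8   0. ]
corner_gauge 0.57 [253. 250.] [391.9 258.8   0. ]
kit_frame 0.65 [346. 280.] [527.9  -8.9   0. ]
wrist [ 86. 599. 374.]
```

```bash
python3 - <<'E'
import cv2
a=cv2.imread('pics/scene0.png')[170:440,200:460];b=cv2.imread('pics/side0.png')[170:440,200:460]
cv2.imwrite('pics/v1.png',cv2.resize(a,None,fx=2.2,fy=2.2,interpolation=cv2.INTER_CUBIC)[:594]);
cv2.imwrite('pics/v2.png',cv2.resize(b,None,fx=2.2,fy=2.2,interpolation=cv2.INTER_CUBIC)[:594])
E
```

```text
(no output)
```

View pics/v1.png

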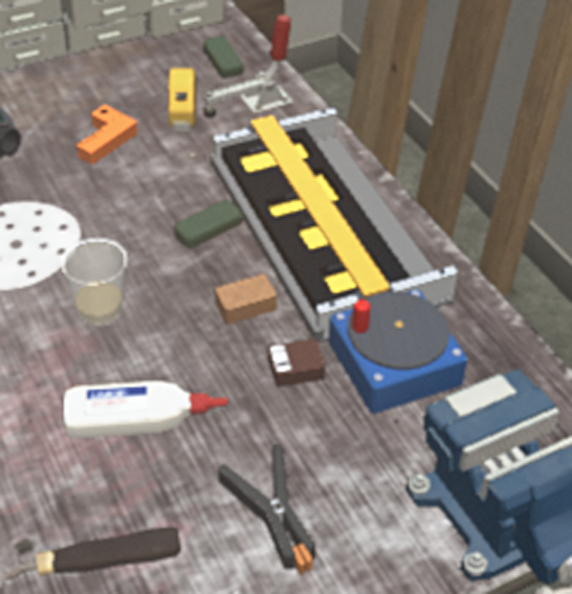

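View pics/v2.png

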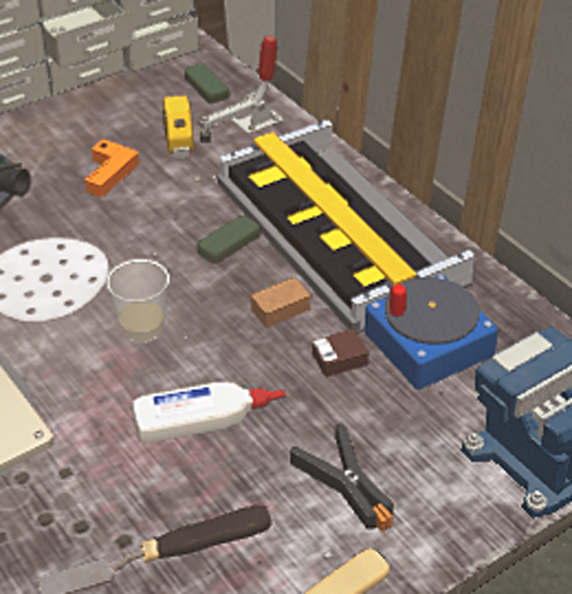

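The near green block is at v1 (210,222), scene (295,271). Its look-alike is far off at v1 (222,55). The cork is at v1 (246,298), the brown at (297,362) and the orange L at (107,133). All four parts are present. The tiles from +y are green, corner, brown, cork. The knob is on the near side and the bar is locked. Next I'll move the wrist camera above the kit.

>>> step_arm([
  {"dp":[-0.25,-0.2,-0.1],"fingers":0},
  {"dp":[-0.5,-0.4,-0.2],"fingers":0},
  {"dp":[-0.75,-0.6,-0.28],"fingers":0},
  {"dp":[-0.9,-0.75,-0.28],"fingers":0},
  {"dp":[-0.9,-0.75,-0.28],"fingers":0},
  {"dp":[-0.9,-0.75,-0.28],"fingers":0},
  {"dp":[-0.9,-0.75,-0.28],"fingers":0},
  {"dp":[-0.9,-0.75,-0.28],"fingers":0},
])

```text
validation failed for argument at $.ta...
```

>>> step_arm([
  {"dp":[-0.25,-0.2,-0.1],"fingers":0},
  {"dp":[-0.5,-0.4,-0.2],"fingers":0},
  {"dp":[-0.75,-0.6,-0.28],"fingers":0},
  {"dp":[-0.9,-0.75,-0.28],"fingers":0},
  {"dp":[-0.9,-0.75,-0.28],"fingers":0},
  {"dp":[-0.9,-0.75,-0.28],"fingers":0},
  {"dp":[-0.9,-0.75,-0.28],"fingers":0},
  {"dp":[-0.9,-0.75,-0.28],"fingers":0},
])

```text
validation failed for argument at $.ta...
```

>>> step_arm([
  {"dp":[-0.25,-0.2,-0.1],"fingers":0},
  {"dp":[-0.5,-0.4,-0.2],"fingers":0},
  {"dp":[-0.75,-0.6,-0.28],"angular":[0,0,-0.04],"fingers":0},
  {"dp":[-0.9,-0.75,-0.28],"angular":[0,0,-0.089],"fingers":0},
  {"dp":[-0.9,-0.75,-0.28],"angular":[0,0,-0.089],"fingers":0},
  {"dp":[-0.9,-0.75,-0.28],"angular":[0,0,-0.089],"fingers":0},
  {"dp":[-0.9,-0.75,-0.28],"angular":[0,0,-0.089],"fingers":0},
  {"dp":[-0.9,-0.75,-0.28],"angular":[0,0,-0.089],"fingers":0},
])

```text
validation failed for argument at $.ta...
```

>>> step_arm([
  {"angular":[0,0,0],"dp":[-0.25,-0.2,-0.1],"fingers":0},
  {"angular":[0,0,0],"dp":[-0.5,-0.4,-0.2],"fingers":0},
  {"angular":[0,0,0],"dp":[-0.75,-0.6,-0.28],"fingers":0},
  {"angular":[0,0,0],"dp":[-0.9,-0.75,-0.28],"fingers":0},
  {"angular":[0,0,0],"dp":[-0.9,-0.75,-0.28],"fingers":0},
  {"angular":[0,0,0],"dp":[-0.9,-0.75,-0.28],"fingers":0},
  {"angular":[0,0,0],"dp":[-0.9,-0.75,-0.28],"fingers":0},
  {"angular":[0,0,0],"dp":[-0.9,-0.75,-0.28],"fingers":0},
])

```text
time: 2.35
tool_pos: [296.2, 383.8, 287.0]
tcp_rot: [-180.0, -0.0, 164.1]
ft_force: [0.0, 0.0, -0.6]
finger_gap: 85.7
grip_force: 0.0
```

>>> step_arm([
  {"angular":[0,0,0],"dp":[-0.25,-0.2,-0.1],"fingers":0},
  {"angular":[0,0,0],"dp":[-0.5,-0.4,-0.2],"fingers":0},
  {"angular":[0,0,0],"dp":[-0.75,-0.6,-0.28],"fingers":0},
  {"angular":[0,0,0],"dp":[-0.9,-0.75,-0.28],"fingers":0},
  {"angular":[0,0,0],"dp":[-0.9,-0.75,-0.28],"fingers":0},
  {"angular":[0,0,0],"dp":[-0.9,-0.75,-0.28],"fingers":0},
  {"angular":[0,0,0],"dp":[-0.9,-0.75,-0.28],"fingers":0},
  {"angular":[0,0,0],"dp":[-0.9,-0.75,-0.28],"fingers":0},
])

```text
time: 3.35
tool_pos: [428.0, 190.5, 343.2]
tcp_rot: [-180.0, -0.0, 164.2]
ft_force: [0.1, -0.1, -0.2]
finger_gap: 85.1
grip_force: 0.0
```

>>> step_arm([
  {"angular":[0,0,0],"dp":[-0.25,-0.2,-0.1],"fingers":0},
  {"angular":[0,0,0],"dp":[-0.5,-0.4,-0.2],"fingers":0},
  {"angular":[0,0,-0.04],"dp":[-0.75,-0.6,-0.28],"fingers":0},
  {"angular":[0,0,-0.089],"dp":[-0.9,-0.75,-0.28],"fingers":0},
  {"angular":[0,0,-0.089],"dp":[-0.9,-0.75,-0.28],"fingers":0},
  {"angular":[0,0,-0.089],"dp":[-0.9,-0.75,-0.28],"fingers":0},
  {"angular":[0,0,-0.089],"dp":[-0.9,-0.75,-0.28],"fingers":0},
  {"angular":[0,0,-0.089],"dp":[-0.9,-0.75,-0.28],"fingers":0},
])

```text
time: 4.35
tool_pos: [560.1, -3.1, 399.7]
tcp_rot: [180.0, 0.0, -179.9]
ft_force: [-0.0, 0.3, -0.3]
finger_gap: 85.5
grip_force: 0.0
```

```bash
cat > look.py <<'E'
from h import *
import sys
Z=dict(crank_axis=56,crank_knob=96,bar_mid=50,pocket_green=26,pocket_cork=20,pocket_brown=24,pocket_corner=24,green_block=0,cork_block=0,brown_block=0,corner_gauge=0,kit_frame=0)
def look(name,labels,cam='wrist'):
    c=camera_params(cam);im=snapshot(cam);cv2.imwrite(f'pics/{name}.png',im)
    for l in labels:
        for r in pinpoint(cam,l):
            if r['conf']>.3: print(l,round(r['conf'],2),np.round(r['at']),np.round(toz(c,r['at'],Z[l])[0],1))
    return c,im
if __name__=='__main__': 
    c,im=look(sys.argv[1],sys.argv[2:] or list(Z)); print(c['vfov'],np.round(-np.array(c['R']).T@np.array(c['t']),0))
E
python3 look.py w1
```

```text
crank_axis 0.77 [152. 156.] [ 513.  -221.1   56. ]
crank_knob 0.82 [144. 133.] [ 481.4 -209.5   96. ]
bar_mid 0.63 [313. 175.] [539.9  -1.9  50. ]
pocket_green 0.85 [386. 178.] [546.8 104.7  26. ]
pocket_green 0.34 [311. 176.] [543.2  -4.6  26. ]
pocket_cork 0.56 [235. 164.] [ 526.8 -116.6   20. ]
pocket_brown 0.96 [286. 165.] [528.5 -40.9  24. ]
pocket_corner 0.88 [326. 170.] [535.   16.8  24. ]
green_block 0.85 [540. 210.] [598.2 363.9   0. ]
green_block 0.56 [352.  98.] [434.9  53.2   0. ]
cork_block 0.62 [260.  84.] [416.3 -78.8   0. ]
cork_block 0.47 [142. 132.] [ 480.5 -257.3    0. ]
brown_block 0.93 [190.  88.] [ 421.  -178.7    0. ]
corner_gauge 0.88 [496.  58.] [378.8 256.2   0. ]
corner_gauge 0.74 [312. 175.] [546.   -3.1   0. ]
corner_gauge 0.72 [283. 169.] [537.1 -47.4   0. ]
kit_frame 0.88 [309. 171.] [539.4  -8.    0. ]
68.57213022092856 [478.  -3. 543.]
```

View pics/w1.png

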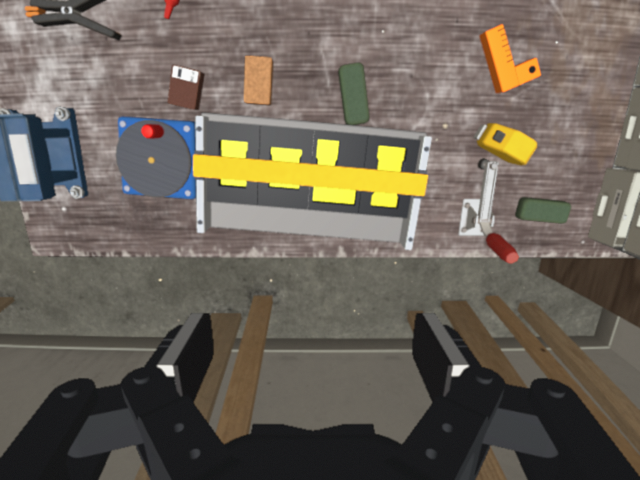

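The picture shows the bar locked, tilted about 4.7° in image, with the knob at (150,131) and the wheel centre at (151,160). The near green block is at (353,93), cork (258,80), brown (186,87) and L (508,60). I'll go closer to the crank and align with the kit.

>>> step_arm([
  {"angular":[0,0,0.026],"dp":[0,-0.2,0.1],"fingers":0},
  {"angular":[0,0,0.026],"dp":[0,-0.4,0.3],"fingers":0},
  {"angular":[0,0,0.026],"dp":[0,-0.6,0.5],"fingers":0},
  {"angular":[0,0,0.026],"dp":[0,-0.8,0.65],"fingers":0},
  {"angular":[0,0,0.026],"dp":[0,-1,0.75],"fingers":0},
  {"angular":[0,0,0.026],"dp":[0,-1,0.75],"fingers":0},
  {"angular":[0,0,0.026],"dp":[0,-1,0.75],"fingers":0},
  {"angular":[0,0,0.026],"dp":[0,-1,0.75],"fingers":0},
])

```text
time: 6.0
tool_pos: [561.3, -203.6, 250.6]
tcp_rot: [-180.0, 0.1, 175.4]
ft_force: [-0.4, -0.6, 0.8]
finger_gap: 85.7
grip_force: 0.0
```

```bash
python3 - <<'E'
from look import *
c,im=look('w2',['crank_axis','crank_knob','brown_block','cork_block','pocket_cork','pocket_brown'])
s=sense();print(s['tool_pos'],s['tcp_rot'])
g=im[...,2].astype(int)-im[...,1]
m=(im[...,2]>120)&(im[...,1]<60)
n,l,st,ce=cv2.connectedComponentsWithStats(m.astype(np.uint8));
for i in range(1,n):
    if st[i,4]>60: print(st[i],ce[i])
E
```

```text
crank_axis 0.97 [288. 170.] [ 514.6 -222.5   56. ]
crank_knob 0.81 [297. 131.] [ 480.4 -209.6   96. ]
crank_knob 0.32 [288. 172.] [ 512.6 -220.1   96. ]
cork_block 0.59 [426.  52.] [413.3 -75.8   0. ]
pocket_cork 0.73 [391. 170.] [ 526.7 -118.3   20. ]
pocket_brown 0.94 [466. 169.] [530.8 -40.7  24. ]
[ 560.70604332 -204.09667518  249.54636747] [-1.79990262e+02  1.88538443e-02  1.75397231e+02]
[291 119  20  21 163] [300.98159509 128.94478528]
```

View pics/w2.png

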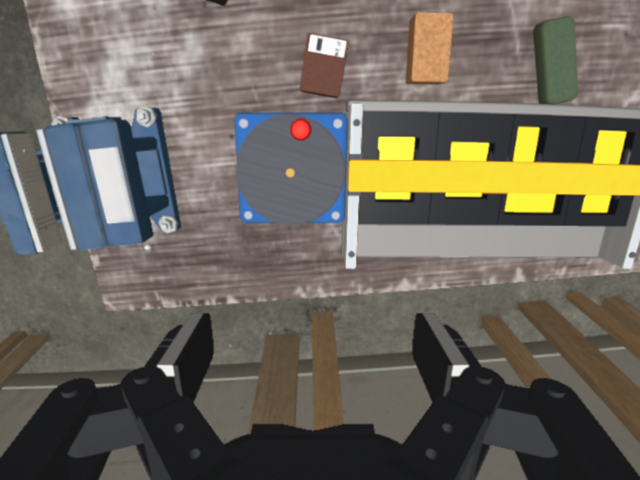

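```bash
python3 - <<'E'
from h import *
c=camera_params('wrist');print(np.round(-np.array(c['R']).T@np.array(c['t']),1))
print('knob',toz(c,[(300.5,129.5)],96),'axis',toz(c,[(290,173)],58))
print('bar z58',toz(c,[(348,161),(348,191),(640,163),(640,194)],58))
print('tray',toz(c,[(355,226),(606,225),(363,104),(640,118)],38))
print('green',toz(c,[(535,25),(573,15),(578,98),(546,103)],20),'cork',toz(c,[(414,12),(453,14),(447,83),(409,80)],26),'brown',toz(c,[(313,34),(349,40),(338,97),(301,90)],22))
E
```

```text
[ 478.8 -197.4  392.5]
knob [[ 478.64108434 -207.06229007   96.        ]] axis [[ 516.81342144 -221.63217494   58.        ]]
bar z58 [[ 510.06693761 -166.75332629   58.        ]
 [ 538.1122265  -168.14687574   58.        ]
 [ 530.66049213  120.0381372    58.        ]
 [ 561.79446125  126.33794444   58.        ]]
tray [[ 578.85836083 -160.89284393   38.        ]
 [ 598.62736833  112.32365199   38.        ]
 [ 460.12113146 -148.08083824   38.        ]
 [ 488.66971267  130.54878847   38.        ]]
green [[397.40702003  23.16924072  20.        ]
 [389.70355407  60.95395603  20.        ]
 [466.49398778  74.4760125   20.        ]
 [469.7488655   40.68533884  20.        ]] cork [[ 382.23478722  -95.96232007   26.        ]
 [ 385.92723279  -59.57563174   26.        ]
 [ 445.83071221  -64.23071729   26.        ]
 [ 440.77079442 -101.23807674   26.        ]] brown [[ 393.24208466 -190.1053954    22.        ]
 [ 400.97751809 -156.6392511    22.        ]
 [ 450.94391629 -170.08414985   22.        ]
 [ 441.68352449 -205.69693633   22.        ]]
```

>>> step_arm([
  {"angular":[0,0,0],"dp":[0.2,-0.048,0.2],"fingers":0},
  {"angular":[0,0,0],"dp":[0.408,-0.048,0.4],"fingers":0},
  {"angular":[0,0,0],"dp":[0.408,-0.048,0.55],"fingers":0},
  {"angular":[0,0,0],"dp":[0.408,-0.048,0.65],"fingers":0},
  {"angular":[0,0,0],"dp":[0.408,-0.048,0.75],"fingers":0},
  {"angular":[0,0,0],"dp":[0.408,-0.048,0.85],"fingers":0},
  {"angular":[0,0,0],"dp":[0.408,-0.048,0.917],"fingers":0},
  {"angular":[0,0,0],"dp":[0.408,-0.048,0.917],"fingers":0},
], newtons=40)

```text
time: 7.35
tool_pos: [477.7, -206.9, 64.9]
tcp_rot: [179.9, -0.1, 175.4]
ft_force: [-0.0, -0.4, 0.3]
finger_gap: 85.3
grip_force: 0.0
```

>>> step_arm([
  {"angular":[0,0,0],"dp":[0,0,0],"fingers":0.4},
  {"angular":[0,0,0],"dp":[0,0,0],"fingers":0.7},
  {"angular":[0,0,0],"dp":[0,0,0],"fingers":1},
  {"angular":[0,0,0],"dp":[0,0,0],"fingers":1},
  {"angular":[0,0,0],"dp":[0,0,0],"fingers":1},
  {"angular":[0,0,0],"dp":[0,0,0],"fingers":1},
  {"angular":[0,0,0],"dp":[0,0,0],"fingers":1},
  {"angular":[0,0,0],"dp":[0,0,0],"fingers":1},
], newtons=40)

```text
time: 8.35
tool_pos: [478.7, -207.5, 66.4]
tcp_rot: [-180.0, 0.0, 175.4]
ft_force: [-2.3, 0.7, 5.2]
finger_gap: 16.6
grip_force: 39.0
```

```bash
python3 - <<'E'
from h import *
s=sense();print({k:np.round(v,1).tolist() for k,v in s.items()})
c=camera_params('side');im=snapshot('side');cv2.imwrite('pics/s1.png',cv2.resize(im[230:390,320:520],None,fx=3,fy=3))
E
```

```text
{'time': 8.4, 'joint_pos': [-29.1, 3.7, 107.2, -0.0, 69.0, -114.4], 'qd': [0.1, 0.0, 0.0, -0.1, 0.1, -0.0], 'joint_efforts': [-0.0, -46.1, -43.6, 0.0, -0.8, -0.0], 'tool_pos': [478.7, -207.5, 66.4], 'tcp_rot': [-180.0, 0.0, 175.4], 'ft_force': [-2.3, 0.7, 5.2], 'wrist_torque': [0.2, 0.3, -0.0], 'grip_force': 39.0, 'finger_gap': 16.6}
```

View pics/s1.png

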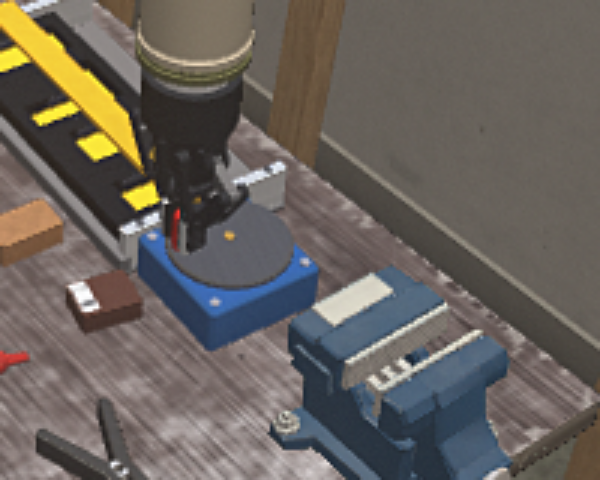

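```bash
python3 - <<'E'
import numpy as np
p=np.radians(15.7+np.arange(25)*14.5); P=40*np.c_[np.cos(p),np.sin(p)]; P[0]=[39.1,11.0]
for k in (0,8,16):
    print([[round(v,3) for v in (P[k+i]-P[k])/200] for i in range(1,9)])
E
```

```text
[[np.float64(-0.023), np.float64(0.046)], [np.float64(-0.053), np.float64(0.086)], [np.float64(-0.093), np.float64(0.117)], [np.float64(-0.139), np.float64(0.137)], [np.float64(-0.189), np.float64(0.145)], [np.float64(-0.239), np.float64(0.14)], [np.float64(-0.287), np.float64(0.123)], [np.float64(-0.329), np.float64(0.094)]]
[[np.float64(-0.033), np.float64(-0.038)], [np.float64(-0.056), np.float64(-0.083)], [np.float64(-0.066), np.float64(-0.133)], [np.float64(-0.064), np.float64(-0.183)], [np.float64(-0.049), np.float64(-0.231)], [np.float64(-0.023), np.float64(-0.274)], [np.float64(0.013), np.float64(-0.309)], [np.float64(0.057), np.float64(-0.334)]]
[[np.float64(0.049), np.float64(-0.013)], [np.float64(0.099), np.float64(-0.014)], [np.float64(0.148), np.float64(-0.001)], [np.float64(0.193), np.float64(0.023)], [np.float64(0.23), np.float64(0.057)], [np.float64(0.257), np.float64(0.1)], [np.float64(0.272), np.float64(0.148)], [np.float64(0.275), np.float64(0.198)]]
```

>>> step_arm([
  {"angular":[0,0,0],"dp":[-0.023,0.046,0],"fingers":1},
  {"angular":[0,0,0],"dp":[-0.053,0.086,0],"fingers":1},
  {"angular":[0,0,0],"dp":[-0.093,0.117,0],"fingers":1},
  {"angular":[0,0,0],"dp":[-0.139,0.137,0],"fingers":1},
  {"angular":[0,0,0],"dp":[-0.189,0.145,0],"fingers":1},
  {"angular":[0,0,0],"dp":[-0.239,0.14,0],"fingers":1},
  {"angular":[0,0,0],"dp":[-0.287,0.123,0],"fingers":1},
  {"angular":[0,0,0],"dp":[-0.329,0.094,0],"fingers":1},
])

```text
time: 9.4
tool_pos: [545.9, -194.2, 66.4]
tcp_rot: [-180.0, -0.0, 175.4]
ft_force: [-5.8, -1.6, 6.8]
finger_gap: 16.6
grip_force: 39.5
```

>>> step_arm([
  {"angular":[0,0,0],"dp":[-0.033,-0.038,0],"fingers":1},
  {"angular":[0,0,0],"dp":[-0.056,-0.083,0],"fingers":1},
  {"angular":[0,0,0],"dp":[-0.066,-0.133,0],"fingers":1},
  {"angular":[0,0,0],"dp":[-0.064,-0.183,0],"fingers":1},
  {"angular":[0,0,0],"dp":[-0.049,-0.231,0],"fingers":1},
  {"angular":[0,0,0],"dp":[-0.023,-0.274,0],"fingers":1},
  {"angular":[0,0,0],"dp":[0.013,-0.309,0],"fingers":1},
  {"angular":[0,0,0],"dp":[0.057,-0.334,0],"fingers":1},
])

```text
time: 10.4
tool_pos: [529.3, -259.2, 66.4]
tcp_rot: [179.9, 0.1, 175.4]
ft_force: [0.1, 6.7, 5.5]
finger_gap: 16.4
grip_force: 39.5
```

>>> step_arm([
  {"angular":[0,0,0],"dp":[0.049,-0.013,0],"fingers":1},
  {"angular":[0,0,0],"dp":[0.099,-0.014,0],"fingers":1},
  {"angular":[0,0,0],"dp":[0.148,-0.001,0],"fingers":1},
  {"angular":[0,0,0],"dp":[0.193,0.023,0],"fingers":1},
  {"angular":[0,0,0],"dp":[0.23,0.057,0],"fingers":1},
  {"angular":[0,0,0],"dp":[0.257,0.1,0],"fingers":1},
  {"angular":[0,0,0],"dp":[0.272,0.148,0],"fingers":1},
  {"angular":[0,0,0],"dp":[0.275,0.198,0],"fingers":1},
])

```text
time: 11.4
tool_pos: [476.5, -216.8, 66.5]
tcp_rot: [-179.8, -0.0, 175.4]
ft_force: [-3.9, -34.2, 1.8]
finger_gap: 16.6
grip_force: 40.4
```

At the stop (force reaction −34 N). Release, rise, look.

>>> step_arm([
  {"angular":[0,0,0],"dp":[0,-0.01,0],"fingers":0.5},
  {"angular":[0,0,0],"dp":[0,-0.01,0],"fingers":0},
  {"angular":[0,0,0],"dp":[0,-0.01,0],"fingers":0},
  {"angular":[0,0,0],"dp":[0,-0.01,0],"fingers":0},
  {"angular":[0,0,0],"dp":[0,-0.01,0],"fingers":0},
  {"angular":[0,0,0],"dp":[0,-0.01,-0.1],"fingers":0},
  {"angular":[0,0,0],"dp":[0,-0.01,-0.3],"fingers":0},
  {"angular":[0,0,0],"dp":[0,-0.01,-0.5],"fingers":0},
])

```text
time: 12.4
tool_pos: [476.7, -217.5, 166.6]
tcp_rot: [180.0, -0.1, 175.4]
ft_force: [0.4, -0.3, -0.2]
finger_gap: 85.7
grip_force: 0.0
```

>>> step_arm([
  {"angular":[0,0,0],"dp":[0,0.15,-0.2],"fingers":0},
  {"angular":[0,0,0],"dp":[-0.03,0.35,-0.3],"fingers":0},
  {"angular":[0,0,0],"dp":[-0.06,0.55,-0.42],"fingers":0},
  {"angular":[0,0,0],"dp":[-0.06,0.74,-0.42],"fingers":0},
  {"angular":[0,0,0],"dp":[-0.06,0.74,-0.42],"fingers":0},
  {"angular":[0,0,0],"dp":[-0.06,0.74,-0.42],"fingers":0},
  {"angular":[0,0,0],"dp":[-0.06,0.74,-0.42],"fingers":0},
  {"angular":[0,0,0],"dp":[-0.06,0.74,-0.42],"fingers":0},
])

```text
time: 13.4
tool_pos: [500.8, -72.0, 249.7]
tcp_rot: [-180.0, -0.0, 175.3]
ft_force: [0.1, -0.7, -1.2]
finger_gap: 85.5
grip_force: 0.0
```

```bash
cat > parts.py <<'E'
from h import *
DIM=dict(green_block=(36,82,20),cork_block=(36,60,26),brown_block=(40,52,22))
def parts(name,labels):
    c=camera_params('wrist');s=sense();im=snapshot('wrist');cv2.imwrite(f'pics/{name}.png',im)
    print('tcp',np.round(s['tool_pos'],1),np.round(s['tcp_rot'],1))
    for l in labels:
        for r in masks_of('wrist',l):
            if r['conf']<.3: continue
            ct=max(cv2.findContours(np.uint8(r['pixels']),0,1)[0],key=cv2.contourArea).reshape(-1,2)
            h=DIM[l][2] if l in DIM else (22 if l=='corner_gauge' else 38)
            w=toz(c,ct,h)[:,:2].astype(np.float32)
            (x,y),(a,b),an=cv2.minAreaRect(w)
            if a<b: a,b,an=b,a,an+90
            print(l,round(r['conf'],2),np.round(r['at']),'rect centre',np.round([x,y],1),'size',np.round([a,b],1),'long axis deg',round((an+90)%180-90,1))
    return c,im
E
python3 - <<'E'
from parts import *
c,im=parts('w3',['green_block','cork_block','brown_block','corner_gauge'])
from look import Z
for l in ['pocket_green','pocket_corner','pocket_brown','pocket_cork','bar_mid','corner_gauge','crank_axis','crank_knob']:
    for r in pinpoint('wrist',l):
        if r['conf']>.3: print(l,round(r['conf'],2),np.round(r['at']),np.round(toz(c,r['at'],Z[l])[0],1))
E
```

```text
tcp [500.8 -72.  249.7] [-180.    -0.   175.3]
green_block 0.9 [430. 131.] rect centre [430.9  51.3] size [79.6 38. ] long axis deg 8.7
green_block 0.59 [638. 259.] rect centre [589.6 307. ] size [31.9  7.7] long axis deg 12.7
cork_block 0.73 [297. 123.] rect centre [414.2 -78.5] size [59.8 36.4] long axis deg -4.7
brown_block 0.86 [203. 142.] rect centre [ 421.8 -178.6] size [51.6 43.7] long axis deg -14.1
corner_gauge 0.95 [620.  67.] rect centre [383.6 248. ] size [87.4 42.2] long axis deg 25.6
pocket_green 0.82 [476. 234.] [542.4 105.5  26. ]
pocket_corner 0.76 [394. 233.] [533.6  14.6  24. ]
pocket_corner 0.45 [377. 310.] [626.7  -5.9  24. ]
pocket_brown 0.76 [341. 233.] [529.7 -43.1  24. ]
pocket_cork 0.72 [275. 234.] [ 525.7 -115.4   20. ]
bar_mid 0.96 [376. 310.] [611.9 -11.6  50. ]
corner_gauge 0.67 [610.  72.] [381.5 254.6   0. ]
crank_axis 0.71 [426. 133.] [430.5  38.5  56. ]
crank_axis 0.61 [166. 244.] [ 516.5 -222.9   56. ]
crank_knob 0.88 [141. 216.] [ 477.7 -220.8   96. ]
```

View pics/w3.png

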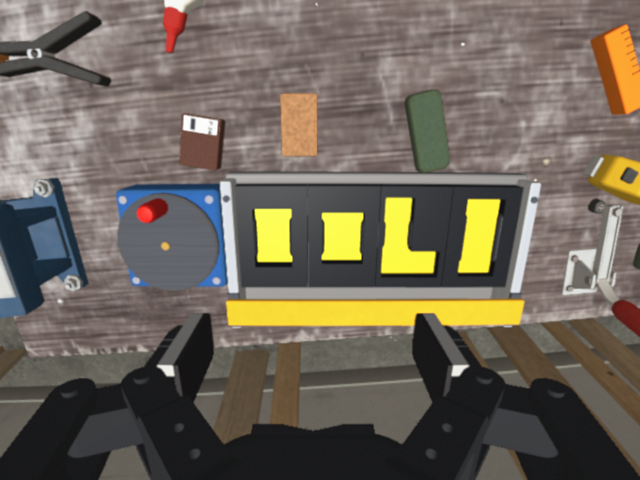

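The bar is parked clear. Cutouts are cork (273,236), brown (342,237), L (405,240) and green (481,236). The parts are brown (202,141), cork (298,124), green (428,130) and L (618,68). Next I'll measure the cutouts accurately.

```bash
cat > pk.py <<'E'
from h import *
def pockets(c,im,yaw,fl=dict(cork=20,brown=24,corner=24,green=26)):
    hsv=cv2.cvtColor(im,cv2.COLOR_BGR2HSV)
    m=cv2.inRange(hsv,(22,140,90),(36,255,255))
    n,l,st,ce=cv2.connectedComponentsWithStats(m)
    R=np.array([[np.cos(yaw),-np.sin(yaw)],[np.sin(yaw),np.cos(yaw)]])
    cam=R.T@(-np.array(c['R']).T@np.array(c['t']).reshape(3))[:2]
    out=[]
    for i in range(1,n):
        if st[i,4]<400: continue
        ys,xs=np.nonzero(l==i); px=np.c_[xs,ys]
        q=lambda z:toz(c,px,z)[:,:2]@R
        out.append((ce[i],st[i,4],{z:q(z) for z in (38,32,20,24,26)}))
    return R,cam,out
E
python3 - <<'E'
from pk import *
im=cv2.imread('pics/w3.png');c=camera_params('wrist')
for yd in (-4.6,):
    R,cam,o=pockets(c,im,np.radians(yd)); print('cam',cam)
    for ce,a,d in o:
        nm={0:'?'}
        ext=lambda z,k:np.round([np.percentile(d[z][:,k],.7),np.percentile(d[z][:,k],99.3)],1)
        mid=lambda z: d[z][np.abs(d[z][:,0]-np.median(d[z][:,0]))<10]
        print(np.round(ce),a,'x38',ext(38,0),'x20',ext(20,0),'x24',ext(24,0),'x26',ext(26,0),'y32mid',np.round([mid(32)[:,1].min(),mid(32)[:,1].max()],1))
E
```

```text
cam [422.92923568 -30.57840184]
[618. 178.] 1334 x38 [445.4 490.8] x20 [446.5 494.2] x24 [446.3 493.5] x26 [446.2 493.1] y32mid [260.6 322. ]
[402. 241.] 2617 x38 [489.  572.9] x20 [492.4 580.5] x24 [491.6 578.9] x26 [491.3 578. ] y32mid [ 44.9 104.1]
[479. 235.] 2329 x38 [490.6 571.9] x20 [494.  579.5] x24 [493.2 577.8] x26 [492.9 577. ] y32mid [133.1 167.1]
[273. 235.] 1858 x38 [501.6 560. ] x20 [505.6 566.9] x24 [504.7 565.4] x26 [504.3 564.6] y32mid [-90.8 -55.5]
[342. 236.] 1840 x38 [505.8 557.7] x20 [510.  564.5] x24 [509.1 563. ] x26 [508.6 562.2] y32mid [-18.3  20.8]
[372. 312.] 6691 x38 [607.  637.3] x20 [616.3 648.2] x24 [614.2 645.8] x26 [613.2 644.6] y32mid [-130.   215.8]
```

```bash
cat > go.py <<'E'
import sys
from h import *
def go(x,y,z,yaw=None):
    s=sense();p=np.array(s['tool_pos']);R=Ro.from_euler('xyz',s['tcp_rot'],degrees=True)
    R0=Ro.from_euler('xyz',[180,0,s['tcp_rot'][2]],degrees=True)
    d=R0.inv().apply(np.array([x,y,z])-p)/200
    t=0
    if yaw is not None: t=-((yaw-s['tcp_rot'][2]+90)%180-90)/180
    print('from',np.round(p,1),np.round(s['tcp_rot'],1),'dp',np.round(d,3),'turn z',round(t,4),'f',np.round(s['ft_force'],1),'gap',round(s['finger_gap'],1))
if __name__=='__main__': go(*map(float,sys.argv[1:]))
E
python3 go.py 414.2 -78.5 70 -4.7
python3 - <<'E'
from pk import *
im=cv2.imread('pics/w3.png');c=camera_params('wrist')
R,cam,o=pockets(c,im,np.radians(-4.6))
d=o[1][2]; 
for a,b in ((500,540),(555,572)):
    s=d[32][(d[32][:,0]>a)&(d[32][:,0]<b)]; print(a,np.percentile(s[:,1],[.5,99.5]))
s=d[24]; s=s[s[:,0]<545];print(np.percentile(s[:,1],[.5,99.5]))
ky=75.
for n,kx,ky in (('cork',534.1,-73.1),('brown',534.1,1.2),('corner',534.1,0),('green',534.1,150.1)): print(n,R@[kx,ky])
E
```

```text
from [500.9 -71.1 249.9] [-180.    -0.   175.4] dp [ 0.429 -0.072  0.899] turn z 0.0004 f [-0.   0.2 -0.4] gap 85.2
500 [45.13582516 72.8141238 ]
555 [ 44.93282699 104.23098388]
[46.71098479 75.26172644]
cork [ 526.51705762 -115.6987815 ]
brown [532.47583769 -41.63811083]
corner [532.37959898 -42.83424548]
green [544.41745753 106.78226417]
```

>>> step_arm([
  {"angular":[0,0,0],"dp":[0.2,-0.03,0.1],"fingers":0},
  {"angular":[0,0,0],"dp":[0.429,-0.07,0.3],"fingers":0},
  {"angular":[0,0,0],"dp":[0.429,-0.07,0.5],"fingers":0},
  {"angular":[0,0,0],"dp":[0.429,-0.07,0.7],"fingers":0},
  {"angular":[0,0,0],"dp":[0.429,-0.07,0.9],"fingers":0},
  {"angular":[0,0,0],"dp":[0.429,-0.07,0.9],"fingers":0},
  {"angular":[0,0,0],"dp":[0.429,-0.07,0.9],"fingers":0},
  {"angular":[0,0,0],"dp":[0.429,-0.07,0.9],"fingers":0},
], newtons=40)

```text
time: 15.05
tool_pos: [416.0, -78.7, 72.1]
tcp_rot: [-180.0, 0.2, 175.4]
ft_force: [-0.2, -0.9, 0.4]
finger_gap: 85.6
grip_force: 0.0
```

>>> step_arm([
  {"angular":[0,0,0],"dp":[0,0,0.14],"fingers":0},
  {"angular":[0,0,0],"dp":[0,0,0.28],"fingers":0},
  {"angular":[0,0,0],"dp":[0,0,0.28],"fingers":0.3},
  {"angular":[0,0,0],"dp":[0,0,0.28],"fingers":0.6},
  {"angular":[0,0,0],"dp":[0,0,0.28],"fingers":0.8},
  {"angular":[0,0,0],"dp":[0,0,0.28],"fingers":1},
  {"angular":[0,0,0],"dp":[0,0,0.28],"fingers":1},
  {"angular":[0,0,0],"dp":[0,0,0.28],"fingers":1},
], newtons=40)

```text
time: 16.05
tool_pos: [416.0, -78.7, 15.9]
tcp_rot: [-180.0, 0.2, 175.4]
ft_force: [-0.8, -0.4, 6.1]
finger_gap: 34.8
grip_force: 40.3
```

>>> step_arm([
  {"angular":[0,0,0],"dp":[0,0,0],"fingers":1},
  {"angular":[0,0,0],"dp":[0,0,-0.2],"fingers":1},
  {"angular":[0,0,0],"dp":[0,0,-0.4],"fingers":1},
  {"angular":[0,0,0],"dp":[0,0,-0.45],"fingers":1},
  {"angular":[0,0,0],"dp":[0,0,-0.45],"fingers":1},
  {"angular":[0,0,0],"dp":[0,0,-0.45],"fingers":1},
  {"angular":[0,0,0],"dp":[0,0,-0.45],"fingers":1},
  {"angular":[0,0,0],"dp":[0,0,-0.45],"fingers":1},
], newtons=40)

```text
time: 17.05
tool_pos: [413.6, -78.0, 103.0]
tcp_rot: [180.0, -0.1, 175.4]
ft_force: [0.1, -0.1, -0.7]
finger_gap: 34.5
grip_force: 40.3
```

```bash
python3 go.py 526.5 -115.7 70 -4.6
```

```text
from [413.6 -78.  103. ] [ 1.800e+02 -1.000e-01  1.754e+02] dp [-0.578 -0.142  0.165] turn z -0.0002 f [ 0.1 -0.1 -0.7] gap 34.5
```

>>> step_arm([
  {"angular":[0,0,0],"dp":[-0.1,-0.03,0],"fingers":1},
  {"angular":[0,0,0],"dp":[-0.25,-0.07,0],"fingers":1},
  {"angular":[0,0,0],"dp":[-0.4,-0.1,0],"fingers":1},
  {"angular":[0,0,0],"dp":[-0.52,-0.13,0],"fingers":1},
  {"angular":[0,0,0],"dp":[-0.578,-0.142,0.05],"fingers":1},
  {"angular":[0,0,0],"dp":[-0.578,-0.142,0.09],"fingers":1},
  {"angular":[0,0,0],"dp":[-0.578,-0.142,0.09],"fingers":1},
  {"angular":[0,0,0],"dp":[-0.578,-0.142,0.09],"fingers":1},
])

```text
time: 18.05
tool_pos: [526.7, -115.6, 85.9]
tcp_rot: [180.0, -0.0, 175.4]
ft_force: [-0.3, -0.4, 0.4]
finger_gap: 34.7
grip_force: 40.3
```

```bash
python3 - <<'E'
from h import *
for i in range(3):
    s=sense();print(np.round(s['tool_pos'],1),np.round(s['tcp_rot'],2));c=camera_params('wrist');im=snapshot('wrist')
cv2.imwrite('pics/w4.png',im)
E
python3 go.py 526.5 -115.7 50 -4.6
```

```text
[ 526.7 -115.6   85.9] [ 1.8000e+02 -2.0000e-02  1.7537e+02]
[ 527.  -115.7   86.2] [-1.8000e+02  1.0000e-02  1.7537e+02]
[ 527.2 -115.8   86.3] [-1.7999e+02  3.0000e-02  1.7537e+02]
from [ 527.3 -115.8   86.4] [-180.     0.   175.4] dp [0.004 0.    0.182] turn z -0.0002 f [-0.1  0.5 -0. ] gap 34.6
```

View pics/w4.png

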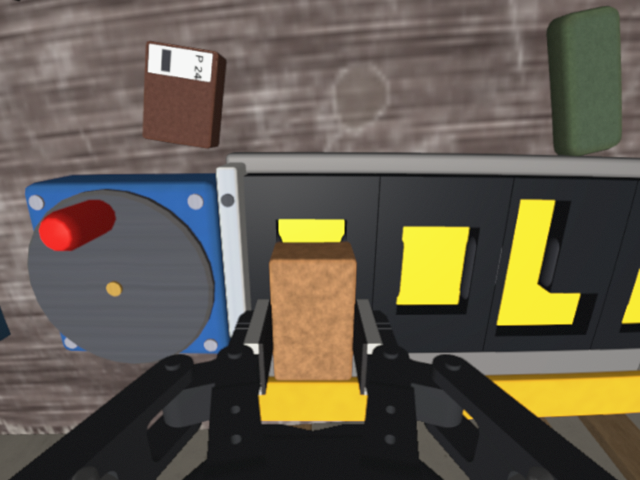

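```bash
python3 - <<'E'
from pk import *
im=cv2.imread('pics/w4.png');c=camera_params('wrist');th=np.radians(-4.6)
R=np.array([[np.cos(th),-np.sin(th)],[np.sin(th),np.cos(th)]])
b=toz(c,[(273,243),(354,243)],71)[:,:2]@R;print('block edge',b)
p=toz(c,[(279,220),(344,220)],38)[:,:2]@R;print('pocket front rim',p)
p=toz(c,[(281,238),(344,238)],32)[:,:2]@R;print('lips',p)
s=sense()['tool_pos'][:2]@R;print('tcp kit',s)
E
```

```text
block edge [[504.32915004 -91.71535849]
 [504.31879027 -53.35193329]]
pocket front rim [[501.54379624 -91.77540136]
 [501.53524762 -55.37081025]]
lips [[513.96247626 -91.5102932 ]
 [513.9526605  -54.51060417]]
tcp kit [534.86505111 -73.16480829]
```

>>> step_arm([
  {"angular":[0,0,0],"dp":[0.005,-0.002,0.05],"fingers":1},
  {"angular":[0,0,0],"dp":[0.005,-0.002,0.1],"fingers":1},
  {"angular":[0,0,0],"dp":[0.005,-0.002,0.14],"fingers":1},
  {"angular":[0,0,0],"dp":[0.005,-0.002,0.17],"fingers":1},
  {"angular":[0,0,0],"dp":[0.005,-0.002,0.185],"fingers":1},
  {"angular":[0,0,0],"dp":[0.005,-0.002,0.195],"fingers":1},
  {"angular":[0,0,0],"dp":[0.005,-0.002,0.2],"fingers":1},
  {"angular":[0,0,0],"dp":[0.005,-0.002,0.2],"fingers":1},
])

```text
time: 19.2
tool_pos: [526.7, -116.5, 46.4]
tcp_rot: [-180.0, 0.1, 175.4]
ft_force: [-0.3, -2.5, 2.9]
finger_gap: 34.9
grip_force: 40.8
```

>>> step_arm([
  {"angular":[0,0,0],"dp":[0,0,0],"fingers":0.4},
  {"angular":[0,0,0],"dp":[0,0,0],"fingers":0.4},
  {"angular":[0,0,0],"dp":[0,0,0],"fingers":0.4},
  {"angular":[0,0,0],"dp":[0,0,-0.1],"fingers":0.4},
  {"angular":[0,0,0],"dp":[0,0,-0.2],"fingers":0.6},
  {"angular":[0,0,0],"dp":[0,0,-0.2],"fingers":1},
  {"angular":[0,0,0],"dp":[0,0,-0.2],"fingers":1},
  {"angular":[0,0,0],"dp":[0,0,-0.2],"fingers":1},
])

```text
time: 20.2
tool_pos: [525.4, -115.8, 84.7]
tcp_rot: [180.0, -0.1, 175.4]
ft_force: [0.8, 0.4, 0.2]
finger_gap: -0.0
grip_force: 0.0
```

>>> step_arm([
  {"angular":[0,0,0],"dp":[0,0,0.06],"fingers":1},
  {"angular":[0,0,0],"dp":[0,0,0.11],"fingers":1},
  {"angular":[0,0,0],"dp":[0,0,0.14],"fingers":1},
  {"angular":[0,0,0],"dp":[0,0,0.16],"fingers":1},
  {"angular":[0,0,0],"dp":[0,0,0.18],"fingers":1},
  {"angular":[0,0,0],"dp":[0,0,0.195],"fingers":1},
  {"angular":[0,0,0],"dp":[0,0,0.205],"fingers":1},
  {"angular":[0,0,0],"dp":[0,0,0.205],"fingers":1},
])

```text
time: 21.2
tool_pos: [526.7, -116.1, 46.0]
tcp_rot: [180.0, 0.0, 175.4]
ft_force: [-5.1, 2.8, 11.6]
finger_gap: 0.0
grip_force: 5.8
```

```bash
python3 go.py 500 -70 250 -4.6
```

```text
from [ 526.7 -116.1   46. ] [180.    0.  175.4] dp [ 0.152  0.219 -1.02 ] turn z -0.0002 f [-5.1  2.8 11.6] gap 0.0
```

>>> step_arm([
  {"angular":[0,0,0],"dp":[0,0,-0.1],"fingers":0.6},
  {"angular":[0,0,0],"dp":[0,0,-0.3],"fingers":0},
  {"angular":[0,0,0.053],"dp":[0.1,-0.2,-0.5],"fingers":0},
  {"angular":[0,0,0.053],"dp":[0.2,-0.36,-0.7],"fingers":0},
  {"angular":[0,0,0.053],"dp":[0.2,-0.36,-0.77],"fingers":0},
  {"angular":[0,0,0.053],"dp":[0.2,-0.36,-0.77],"fingers":0},
  {"angular":[0,0,0.053],"dp":[0.2,-0.36,-0.77],"fingers":0},
  {"angular":[0,0,0.053],"dp":[0.2,-0.36,-0.77],"fingers":0},
])

```text
time: 22.2
tool_pos: [480.0, -183.6, 197.0]
tcp_rot: [180.0, -0.2, 165.9]
ft_force: [0.5, -0.1, 0.0]
finger_gap: 85.3
grip_force: 0.0
```

```bash
python3 - <<'E'
from parts import *
parts('w5',['brown_block','cork_block'])
from go import go
E
python3 go.py 421.8 -178.6 60 -14.1
```

```text
tcp [ 480.  -183.6  197. ] [180.   -0.2 165.9]
brown_block 0.64 [299. 157.] rect centre [ 421.6 -181.6] size [51.2 39.9] long axis deg -13.7
cork_block 0.83 [397. 258.] rect centre [ 531.3 -114.2] size [71.  41.8] long axis deg -3.9
from [ 480.3 -184.   197.9] [ 1.800e+02 -1.000e-01  1.659e+02] dp [ 0.29  -0.045  0.689] turn z -0.0002 f [-0.2  0.7 -0.5] gap 85.4
```

View pics/w5.png

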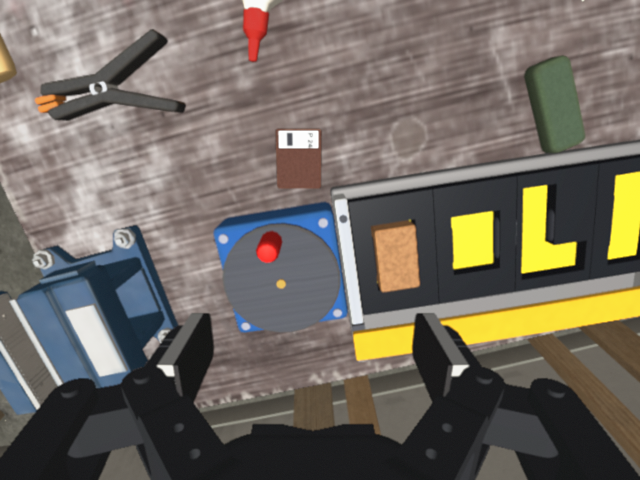

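Cork is in its cutout at (398,257) and brown is at (299,158). Grasp brown.

>>> step_arm([
  {"angular":[0,0,0],"dp":[0.14,-0.03,0.1],"fingers":0},
  {"angular":[0,0,0],"dp":[0.287,-0.058,0.3],"fingers":0},
  {"angular":[0,0,0],"dp":[0.287,-0.058,0.5],"fingers":0},
  {"angular":[0,0,0],"dp":[0.287,-0.058,0.7],"fingers":0},
  {"angular":[0,0,0],"dp":[0.287,-0.058,0.85],"fingers":0},
  {"angular":[0,0,0],"dp":[0.287,-0.058,0.937],"fingers":0},
  {"angular":[0,0,0],"dp":[0.287,-0.058,0.937],"fingers":0.3},
  {"angular":[0,0,0],"dp":[0.287,-0.058,0.937],"fingers":0.5},
], newtons=40)

```text
time: 23.35
tool_pos: [422.5, -182.0, 12.2]
tcp_rot: [-180.0, 0.0, 165.8]
ft_force: [0.7, -0.7, 0.6]
finger_gap: 51.4
grip_force: 0.0
```

>>> step_arm([
  {"angular":[0,0,0],"dp":[0,0,0],"fingers":1},
  {"angular":[0,0,0],"dp":[0,0,0],"fingers":1},
  {"angular":[0,0,0],"dp":[0,0,0],"fingers":1},
  {"angular":[0,0,0],"dp":[0,0,-0.1],"fingers":1},
  {"angular":[0,0,0],"dp":[0,0,-0.3],"fingers":1},
  {"angular":[0,0,0],"dp":[0,0,-0.45],"fingers":1},
  {"angular":[0,0,0],"dp":[0,0,-0.45],"fingers":1},
  {"angular":[0,0,0],"dp":[0,0,-0.45],"fingers":1},
], newtons=40)

```text
time: 24.35
tool_pos: [421.6, -181.7, 100.9]
tcp_rot: [180.0, -0.0, 165.8]
ft_force: [0.2, -0.1, -1.6]
finger_gap: 38.6
grip_force: 40.5
```

```bash
python3 go.py 532.5 -41.6 85 -4.6
```

```text
from [ 421.6 -181.7  100.9] [180.   -0.  165.8] dp [-0.366  0.815  0.079] turn z -0.0532 f [ 0.2 -0.1 -1.6] gap 38.6
```

>>> step_arm([
  {"angular":[0,0,0],"dp":[-0.08,0.17,0],"fingers":1},
  {"angular":[0,0,-0.02],"dp":[-0.16,0.35,0],"fingers":1},
  {"angular":[0,0,-0.04],"dp":[-0.25,0.55,0],"fingers":1},
  {"angular":[0,0,-0.053],"dp":[-0.33,0.73,0],"fingers":1},
  {"angular":[0,0,-0.053],"dp":[-0.366,0.815,0.05],"fingers":1},
  {"angular":[0,0,-0.053],"dp":[-0.366,0.815,0.079],"fingers":1},
  {"angular":[0,0,-0.053],"dp":[-0.366,0.815,0.079],"fingers":1},
  {"angular":[0,0,-0.053],"dp":[-0.366,0.815,0.079],"fingers":1},
])

```text
time: 25.35
tool_pos: [532.3, -42.5, 85.5]
tcp_rot: [-180.0, -0.0, 175.3]
ft_force: [0.8, 0.6, 0.5]
finger_gap: 38.6
grip_force: 40.5
```

```bash
python3 - <<'E'
from h import *
snapshot('wrist');snapshot('wrist')
c=camera_params('wrist');im=snapshot('wrist')
cv2.imwrite('pics/w6.png',im)
E
python3 go.py 532.5 -41.6 43 -4.6
```

```text
from [532.9 -42.4  86.1] [-180.     0.   175.3] dp [0.002 0.004 0.216] turn z -0.0005 f [-0.3 -0.4 -1. ] gap 38.7
```

View pics/w6.png

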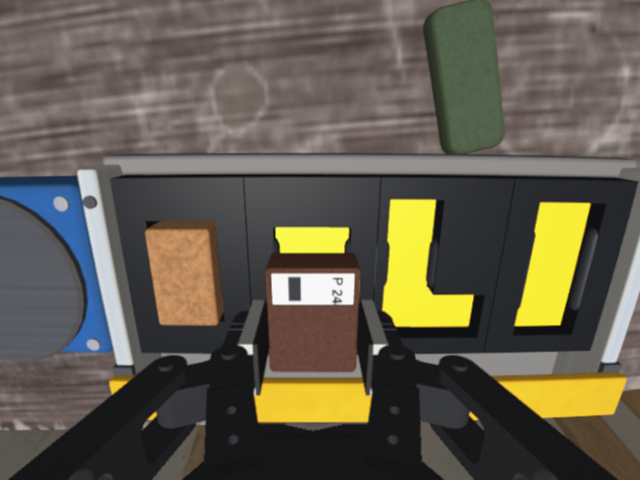

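```bash
cat > al.py <<'E'
from pk import *
c=camera_params('wrist');th=np.radians(-4.6)
R=np.array([[np.cos(th),-np.sin(th)],[np.sin(th),np.cos(th)]])
def al(l,r,row,z): return np.round(toz(c,[(l,row),(r,row)],z)[:,:2]@R,1).tolist()
E
python3 - <<'E'
from al import *
print('block',al(268,358,256,74),'rim',al(275,350,228,38),'lips',al(280,347,250,32)); print(sense()['tool_pos'][:2]@R)
print('cork top z46',al(147,217,223,46),al(159,221,325,46))
print('L',al(390,436,200,38),al(387,431,270,32),'green',al(538,588,203,38),al(525,579,262,32))
E
```

```text
block [[509.4, -20.2], [509.4, 22.0]] rim [[505.8, -20.5], [505.8, 21.8]] lips [[521.0, -18.6], [521.0, 21.1]]
[5.34595385e+02 4.92087053e-01]
cork top z46 [[500.6, -89.3], [500.7, -50.8]] [[563.9, -91.8], [563.6, -54.0]]
L [[489.8, 43.3], [489.8, 68.9]] [[533.9, 45.8], [534.0, 72.7]] green [[491.1, 127.6], [490.8, 157.6]] [[529.0, 130.8], [529.1, 165.9]]
```

>>> step_arm([
  {"angular":[0,0,0],"dp":[0.006,0.001,0.06],"fingers":1},
  {"angular":[0,0,0],"dp":[0.006,0.001,0.12],"fingers":1},
  {"angular":[0,0,0],"dp":[0.006,0.001,0.16],"fingers":1},
  {"angular":[0,0,0],"dp":[0.006,0.001,0.18],"fingers":1},
  {"angular":[0,0,0],"dp":[0.006,0.001,0.195],"fingers":1},
  {"angular":[0,0,0],"dp":[0.006,0.001,0.205],"fingers":1},
  {"angular":[0,0,0],"dp":[0.006,0.001,0.213],"fingers":1},
  {"angular":[0,0,0],"dp":[0.006,0.001,0.213],"fingers":1},
])

```text
time: 26.5
tool_pos: [532.7, -42.3, 43.6]
tcp_rot: [-179.9, 0.1, 175.4]
ft_force: [1.9, -5.2, 2.0]
finger_gap: 38.6
grip_force: 41.3
```

>>> step_arm([
  {"angular":[0,0,0],"dp":[0,0,0],"fingers":0.35},
  {"angular":[0,0,0],"dp":[0,0,0],"fingers":0.35},
  {"angular":[0,0,0],"dp":[0,0,0],"fingers":0.35},
  {"angular":[0,0,0],"dp":[0,0,-0.1],"fingers":0.35},
  {"angular":[0,0,0],"dp":[0,0,-0.2],"fingers":0.6},
  {"angular":[0,0,0],"dp":[0,0,-0.2],"fingers":1},
  {"angular":[0,0,0],"dp":[0,0,-0.2],"fingers":1},
  {"angular":[0,0,0],"dp":[0,0,-0.2],"fingers":1},
])

```text
time: 27.5
tool_pos: [530.9, -41.3, 81.8]
tcp_rot: [180.0, -0.1, 175.4]
ft_force: [-0.7, 0.7, -0.6]
finger_gap: 0.4
grip_force: 0.0
```

```bash
python3 go.py 532.5 -41.6 45 -4.6
```

```text
from [530.9 -41.3  81.8] [ 1.800e+02 -1.000e-01  1.754e+02] dp [-0.008 -0.001  0.184] turn z -0.0002 f [-0.7  0.7 -0.6] gap 0.4
```

>>> step_arm([
  {"angular":[0,0,0],"dp":[-0.006,0,0.06],"fingers":1},
  {"angular":[0,0,0],"dp":[-0.006,0,0.1],"fingers":1},
  {"angular":[0,0,0],"dp":[-0.006,0,0.13],"fingers":1},
  {"angular":[0,0,0],"dp":[-0.006,0,0.15],"fingers":1},
  {"angular":[0,0,0],"dp":[-0.006,0,0.17],"fingers":1},
  {"angular":[0,0,0],"dp":[-0.006,0,0.182],"fingers":1},
  {"angular":[0,0,0],"dp":[-0.006,0,0.191],"fingers":1},
  {"angular":[0,0,0],"dp":[-0.006,0,0.191],"fingers":1},
])

```text
time: 28.5
tool_pos: [533.2, -41.5, 46.0]
tcp_rot: [180.0, 0.0, 175.4]
ft_force: [-6.5, 1.3, 13.3]
finger_gap: 0.1
grip_force: 6.5
```

>>> step_arm([
  {"angular":[0,0,0],"dp":[0,0,-0.1],"fingers":0.6},
  {"angular":[0,0,0],"dp":[0,0,-0.3],"fingers":0},
  {"angular":[0,0,-0.04],"dp":[0.1,0.2,-0.5],"fingers":0},
  {"angular":[0,0,-0.074],"dp":[0.25,0.41,-0.7],"fingers":0},
  {"angular":[0,0,-0.074],"dp":[0.25,0.41,-0.77],"fingers":0},
  {"angular":[0,0,-0.074],"dp":[0.25,0.41,-0.77],"fingers":0},
  {"angular":[0,0,-0.074],"dp":[0.25,0.41,-0.77],"fingers":0},
  {"angular":[0,0,-0.074],"dp":[0.25,0.41,-0.77],"fingers":0},
])

```text
time: 29.5
tool_pos: [489.1, 43.4, 197.0]
tcp_rot: [180.0, -0.2, -171.4]
ft_force: [-0.0, -0.6, -0.1]
finger_gap: 85.3
grip_force: 0.0
```

```bash
python3 - <<'E'
from parts import *
parts('w7',['green_block','corner_gauge','cork_block','brown_block'])
E
python3 go.py 430.9 51.3 8 8.7
```

```text
tcp [489.1  43.4 197. ] [ 180.    -0.2 -171.4]
green_block 0.87 [336. 158.] rect centre [430.   54.1] size [79.5 36.5] long axis deg 9.4
green_block 0.78 [572. 349.] rect centre [589.6 352.2] size [92.6 39.9] long axis deg 85.3
corner_gauge 0.75 [561. 152.] rect centre [377.6 263.7] size [86.4 69.4] long axis deg 25.6
cork_block 0.96 [131. 243.] rect centre [ 531.6 -123.2] size [69.  43.2] long axis deg -4.8
cork_block 0.36 [142. 298.] rect centre [554.8 -44.5] size [426.4 191.7] long axis deg 84.9
brown_block 0.8 [214. 256.] rect centre [539.3 -47. ] size [61.7 45.9] long axis deg -4.2
from [489.6  43.9 198.3] [ 1.800e+02 -1.000e-01 -1.713e+02] dp [0.284 0.08  0.952] turn z -0.0003 f [ 0.1  0.4 -0.4] gap 85.4
```

View pics/w7.png

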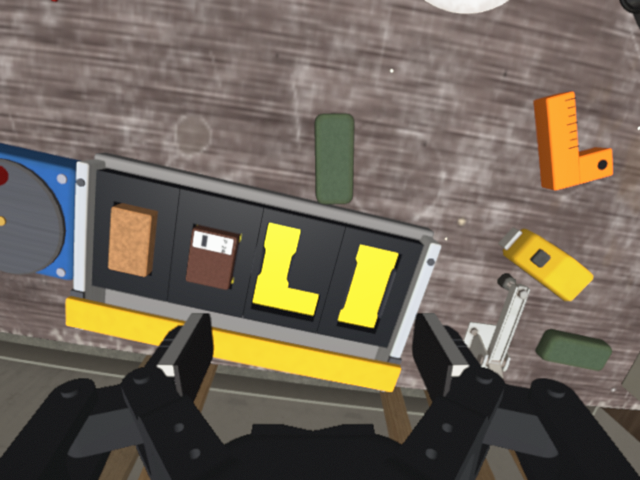

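Cork (132,240) and brown (211,257) are seated. Green is at (335,158), the only green block near the base. Grasp green.

>>> step_arm([
  {"angular":[0,0,-0.004],"dp":[0.14,0.05,0.1],"fingers":0},
  {"angular":[0,0,-0.004],"dp":[0.287,0.093,0.3],"fingers":0},
  {"angular":[0,0,-0.004],"dp":[0.287,0.093,0.5],"fingers":0},
  {"angular":[0,0,-0.004],"dp":[0.287,0.093,0.7],"fingers":0},
  {"angular":[0,0,-0.004],"dp":[0.287,0.093,0.85],"fingers":0},
  {"angular":[0,0,-0.004],"dp":[0.287,0.093,0.952],"fingers":0},
  {"angular":[0,0,-0.004],"dp":[0.287,0.093,0.952],"fingers":0.3},
  {"angular":[0,0,-0.004],"dp":[0.287,0.093,0.952],"fingers":0.5},
], newtons=40)

```text
time: 30.75
tool_pos: [430.8, 53.9, 9.3]
tcp_rot: [-180.0, 0.1, -170.6]
ft_force: [0.1, -0.0, 0.4]
finger_gap: 51.7
grip_force: 0.0
```

>>> step_arm([
  {"angular":[0,0,0],"dp":[0,0,0],"fingers":1},
  {"angular":[0,0,0],"dp":[0,0,0],"fingers":1},
  {"angular":[0,0,0],"dp":[0,0,0],"fingers":1},
  {"angular":[0,0,0],"dp":[0,0,-0.1],"fingers":1},
  {"angular":[0,0,0],"dp":[0,0,-0.3],"fingers":1},
  {"angular":[0,0,0],"dp":[0,0,-0.45],"fingers":1},
  {"angular":[0,0,0],"dp":[0,0,-0.45],"fingers":1},
  {"angular":[0,0,0],"dp":[0,0,-0.45],"fingers":1},
], newtons=40)

```text
time: 31.75
tool_pos: [429.9, 53.9, 98.1]
tcp_rot: [180.0, -0.0, -170.6]
ft_force: [0.4, 0.1, -1.5]
finger_gap: 31.9
grip_force: 39.7
```

```bash
python3 go.py 544.4 106.8 85 -4.6
```

```text
from [429.9  53.9  98.1] [ 180.    -0.  -170.6] dp [-0.608  0.167  0.065] turn z 0.0778 f [ 0.4  0.1 -1.5] gap 31.9
```

>>> step_arm([
  {"angular":[0,0,0.02],"dp":[-0.12,0.03,0],"fingers":1},
  {"angular":[0,0,0.04],"dp":[-0.27,0.07,0],"fingers":1},
  {"angular":[0,0,0.06],"dp":[-0.42,0.11,0],"fingers":1},
  {"angular":[0,0,0.078],"dp":[-0.54,0.15,0],"fingers":1},
  {"angular":[0,0,0.078],"dp":[-0.608,0.167,0.04],"fingers":1},
  {"angular":[0,0,0.078],"dp":[-0.608,0.167,0.065],"fingers":1},
  {"angular":[0,0,0.078],"dp":[-0.608,0.167,0.065],"fingers":1},
  {"angular":[0,0,0.078],"dp":[-0.608,0.167,0.065],"fingers":1},
])

```text
time: 32.75
tool_pos: [543.9, 106.5, 85.2]
tcp_rot: [-180.0, -0.0, 175.4]
ft_force: [0.9, 1.2, -0.5]
finger_gap: 32.0
grip_force: 39.7
```

```bash
python3 - <<'E'
from h import *
snapshot('wrist');snapshot('wrist')
c=camera_params('wrist');im=snapshot('wrist')
cv2.imwrite('pics/w8.png',im)
E
python3 go.py 544.4 106.8 41 -4.6
```

```text
from [544.6 106.6  85.9] [180.    0.  175.4] dp [0.001 0.001 0.225] turn z -0.0003 f [ 0.2 -0.4 -1.3] gap 32.4
```

View pics/w8.png

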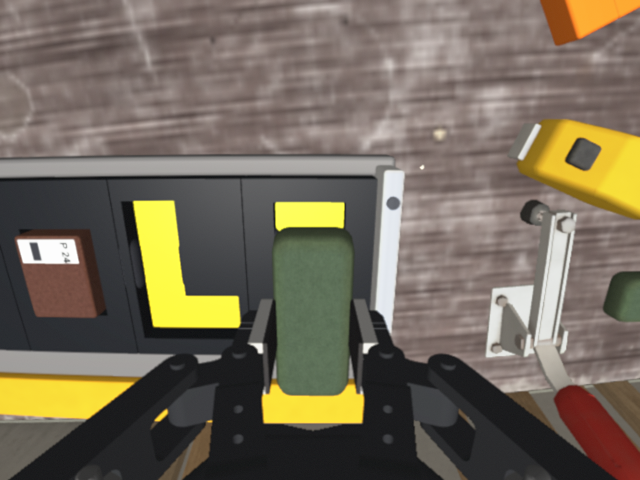

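```bash
python3 - <<'E'
from al import *
print('block front',al(273,353,228,77),'rim',al(276,344,203,38)); print(sense()['tool_pos'][:2]@R)
print('L',al(135,173,201,38),al(150,187,270,32),al(154,240,325,24),'brown',al(17,89,232,46),al(34,105,316,46))
E
```

```text
block front [[494.6, 132.4], [494.6, 168.2]] rim [[491.2, 130.0], [491.2, 167.4]]
[534.34737711 149.92241737]
L [[489.8, 51.4], [489.9, 72.9]] [[533.6, 50.8], [533.6, 73.8]] [[577.0, 43.3], [576.5, 101.7]] brown [[505.2, -16.4], [505.3, 26.5]] [[558.7, -20.4], [557.8, 25.4]]
```

```bash
python3 - <<'E'
from al import *
im=cv2.imread('pics/w8.png');hsv=cv2.cvtColor(im,cv2.COLOR_BGR2HSV)
y=cv2.inRange(hsv,(22,140,90),(36,255,255))>0
g=cv2.inRange(hsv,(40,40,25),(95,255,150))>0
for r in (206,210,214,218,222): 
    x=np.nonzero(y[r,250:380])[0]+250; print(r,x.min(),x.max(),al(x.min(),x.max()+1,r,26))
for r in (236,245,260,275):
    x=np.nonzero(g[r,250:380])[0]+250; print('g',r,x.min(),x.max(),al(x.min(),x.max()+1,r,85))
cv2.imwrite('pics/c8.png',cv2.resize(im[190:300,250:400],None,fx=4,fy=4,interpolation=cv2.INTER_CUBIC))
E
```

```text
206 275 344 [[495.5, 128.1], [495.5, 169.2]]
210 275 344 [[497.8, 128.0], [497.9, 169.2]]
214 275 344 [[500.3, 128.0], [500.3, 169.3]]
218 275 344 [[502.7, 127.9], [502.7, 169.4]]
222 275 343 [[505.1, 127.8], [505.1, 168.8]]
g 236 276 350 [[495.9, 134.5], [495.9, 166.6]]
g 245 273 352 [[499.9, 133.1], [499.9, 167.6]]
g 260 272 353 [[506.9, 132.4], [506.9, 168.2]]
g 275 273 352 [[514.0, 132.6], [514.0, 168.1]]
```

View pics/c8.png

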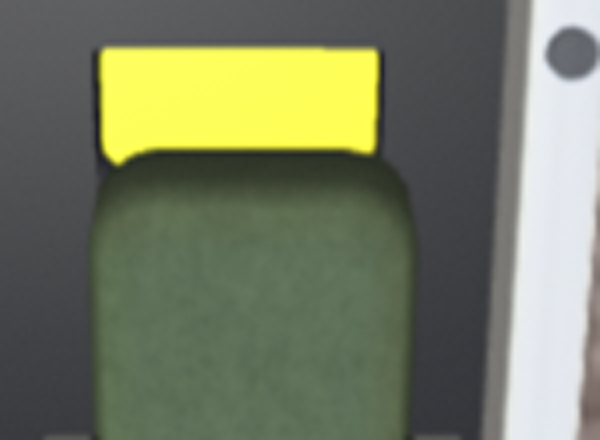

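>>> step_arm([
  {"angular":[0,0,0],"dp":[0.005,-0.007,0.06],"fingers":1},
  {"angular":[0,0,0],"dp":[0.005,-0.007,0.12],"fingers":1},
  {"angular":[0,0,0],"dp":[0.005,-0.007,0.17],"fingers":1},
  {"angular":[0,0,0],"dp":[0.005,-0.007,0.195],"fingers":1},
  {"angular":[0,0,0],"dp":[0.005,-0.007,0.21],"fingers":1},
  {"angular":[0,0,0],"dp":[0.005,-0.007,0.22],"fingers":1},
  {"angular":[0,0,0],"dp":[0.005,-0.007,0.225],"fingers":1},
  {"angular":[0,0,0],"dp":[0.005,-0.007,0.225],"fingers":1},
])

```text
time: 33.9
tool_pos: [544.2, 105.1, 41.5]
tcp_rot: [-180.0, 0.1, 175.4]
ft_force: [-3.4, -3.0, 5.6]
finger_gap: 31.8
grip_force: 40.8
```

>>> step_arm([
  {"angular":[0,0,0],"dp":[0,0,0],"fingers":0.4},
  {"angular":[0,0,0],"dp":[0,0,0],"fingers":0.4},
  {"angular":[0,0,0],"dp":[0,0,0],"fingers":0.4},
  {"angular":[0,0,0],"dp":[0,0,-0.1],"fingers":0.4},
  {"angular":[0,0,0],"dp":[0,0,-0.2],"fingers":0.6},
  {"angular":[0,0,0],"dp":[0,0,-0.2],"fingers":1},
  {"angular":[0,0,0],"dp":[0,0,-0.2],"fingers":1},
  {"angular":[0,0,0],"dp":[0,0,-0.2],"fingers":1},
])

```text
time: 34.9
tool_pos: [542.9, 105.4, 79.8]
tcp_rot: [-180.0, -0.1, 175.4]
ft_force: [0.1, -0.5, -0.4]
finger_gap: 0.1
grip_force: 0.0
```

```bash
python3 - <<'E'
from h import *
for n in range(2): im=snapshot('wrist')
cv2.imwrite('pics/w9.png',im)
E
python3 go.py 544.4 105.5 43.7 -4.6
```

```text
from [542.9 105.4  79.7] [-1.800e+02 -1.000e-01  1.754e+02] dp [-0.007  0.001  0.18 ] turn z -0.0002 f [-0.2  0.2  0.1] gap -0.0
```

>>> step_arm([
  {"angular":[0,0,0],"dp":[0,0,0.06],"fingers":1},
  {"angular":[0,0,0],"dp":[0,0,0.1],"fingers":1},
  {"angular":[0,0,0],"dp":[0,0,0.13],"fingers":1},
  {"angular":[0,0,0],"dp":[0,0,0.145],"fingers":1},
  {"angular":[0,0,0],"dp":[0,0,0.16],"fingers":1},
  {"angular":[0,0,0],"dp":[0,0,0.172],"fingers":1},
  {"angular":[0,0,0],"dp":[0,0,0.18],"fingers":1},
  {"angular":[0,0,0],"dp":[0,0,0.18],"fingers":1},
])

```text
time: 36.0
tool_pos: [543.9, 105.4, 46.0]
tcp_rot: [-180.0, 0.0, 175.4]
ft_force: [-7.4, -1.6, 15.4]
finger_gap: 0.1
grip_force: 7.6
```

>>> step_arm([
  {"angular":[0,0,0],"dp":[0,0,-0.15],"fingers":0.6},
  {"angular":[0,0,0],"dp":[0,0,-0.4],"fingers":0},
  {"angular":[0,0,-0.04],"dp":[0.13,0.2,-0.65],"fingers":0},
  {"angular":[0,0,-0.08],"dp":[0.26,0.35,-0.77],"fingers":0},
  {"angular":[0,0,-0.12],"dp":[0.4,0.5,-0.77],"fingers":0},
  {"angular":[0,0,-0.168],"dp":[0.53,0.66,-0.77],"fingers":0},
  {"angular":[0,0,-0.168],"dp":[0.53,0.66,-0.77],"fingers":0},
  {"angular":[0,0,-0.168],"dp":[0.53,0.66,-0.77],"fingers":0},
])

```text
time: 37.0
tool_pos: [448.8, 245.4, 198.4]
tcp_rot: [-180.0, 0.0, -154.4]
ft_force: [-0.7, 0.2, -0.3]
finger_gap: 85.3
grip_force: 0.0
```

```bash
python3 - <<'E'
from parts import *
c,im=parts('w10',['corner_gauge','green_block'])
for r in pinpoint('wrist','corner_gauge'): print(r['conf'],r['at'],toz(c,r['at'],0))
E
python3 go.py 381 255 60 25.6
```

```text
tcp [448.8 245.4 198.4] [-180.     0.  -154.4]
corner_gauge 0.7 [357. 174.] rect centre [377.  268.9] size [85.1 58.3] long axis deg 26.6
green_block 0.83 [131. 252.] rect centre [555.2  99. ] size [92.9 40.9] long axis deg -5.0
0.77 [351.2, 160.1] [[384.35544892 255.6041824    0.        ]]
0.74 [51.7, 200.0] [[5.47552141e+02 5.11117666e-01 0.00000000e+00]]
from [449.1 244.8 198.3] [-180.    -0.  -154.5] dp [0.285 0.193 0.692] turn z -0.0006 f [ 0.4 -0.   0.4] gap 85.4
```

View pics/w10.png

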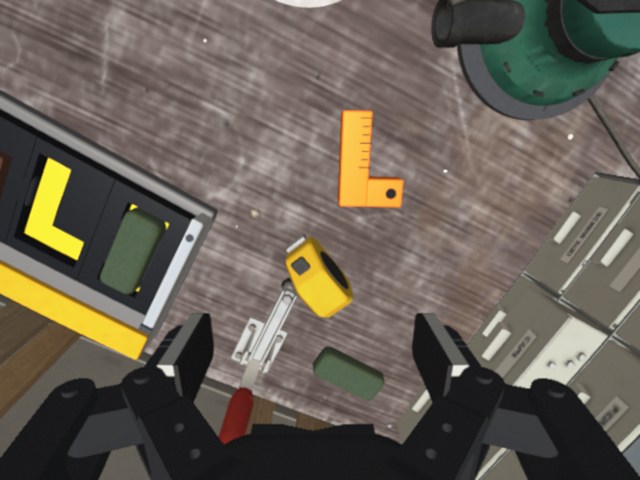

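The L gauge is at (355,165), aligned with the tool, and the rect size matches 84x58. The tape and clamp are clear. Grasp it.

>>> step_arm([
  {"angular":[0,0,-0.005],"dp":[0.14,0.09,0.1],"fingers":0},
  {"angular":[0,0,-0.005],"dp":[0.271,0.185,0.3],"fingers":0},
  {"angular":[0,0,-0.005],"dp":[0.271,0.185,0.5],"fingers":0},
  {"angular":[0,0,-0.005],"dp":[0.271,0.185,0.7],"fingers":0},
  {"angular":[0,0,-0.005],"dp":[0.271,0.185,0.85],"fingers":0},
  {"angular":[0,0,-0.005],"dp":[0.271,0.185,0.941],"fingers":0},
  {"angular":[0,0,-0.005],"dp":[0.271,0.185,0.941],"fingers":0.3},
  {"angular":[0,0,-0.005],"dp":[0.271,0.185,0.941],"fingers":0.5},
], newtons=40)

```text
time: 38.2
tool_pos: [384.5, 255.5, 11.1]
tcp_rot: [-180.0, 0.1, -153.5]
ft_force: [-0.2, -0.1, -0.2]
finger_gap: 51.3
grip_force: 0.0
```

>>> step_arm([
  {"angular":[0,0,0],"dp":[0,0,0],"fingers":1},
  {"angular":[0,0,0],"dp":[0,0,0],"fingers":1},
  {"angular":[0,0,0],"dp":[0,0,0],"fingers":1},
  {"angular":[0,0,0],"dp":[0,0,0],"fingers":1},
  {"angular":[0,0,0],"dp":[0,0,-0.1],"fingers":1},
  {"angular":[0,0,0],"dp":[0,0,-0.3],"fingers":1},
  {"angular":[0,0,0],"dp":[0,0,-0.45],"fingers":1},
  {"angular":[0,0,0],"dp":[0,0,-0.45],"fingers":1},
], newtons=50)

```text
time: 39.2
tool_pos: [385.8, 256.7, 103.5]
tcp_rot: [180.0, 0.4, -153.5]
ft_force: [-0.2, 0.9, -1.4]
finger_gap: 24.7
grip_force: 49.2
```

```bash
python3 go.py 537.1 16.5 110 -4.6
```

```text
from [385.8 256.7 103.5] [ 180.     0.4 -153.5] dp [-0.141 -1.412 -0.032] turn z 0.1728 f [-0.2  0.9 -1.4] gap 24.7
```

>>> step_arm([
  {"angular":[0,0,0],"dp":[-0.01,-0.1,0],"fingers":1},
  {"angular":[0,0,0],"dp":[-0.02,-0.25,0],"fingers":1},
  {"angular":[0,0,0],"dp":[-0.04,-0.4,0],"fingers":1},
  {"angular":[0,0,0],"dp":[-0.05,-0.55,0],"fingers":1},
  {"angular":[0,0,0],"dp":[-0.06,-0.65,0],"fingers":1},
  {"angular":[0,0,0],"dp":[-0.07,-0.712,0],"fingers":1},
  {"angular":[0,0,0],"dp":[-0.07,-0.712,0],"fingers":1},
  {"angular":[0,0,0],"dp":[-0.07,-0.712,0],"fingers":1},
])

```text
time: 40.2
tool_pos: [459.2, 134.8, 99.9]
tcp_rot: [180.0, -0.0, -153.5]
ft_force: [0.0, 0.3, -0.8]
finger_gap: 24.5
grip_force: 49.2
```

>>> step_arm([
  {"angular":[0,0,0.03],"dp":[-0.01,-0.1,0],"fingers":1},
  {"angular":[0,0,0.07],"dp":[-0.02,-0.25,0],"fingers":1},
  {"angular":[0,0,0.11],"dp":[-0.04,-0.4,0],"fingers":1},
  {"angular":[0,0,0.15],"dp":[-0.06,-0.55,0],"fingers":1},
  {"angular":[0,0,0.173],"dp":[-0.07,-0.65,0],"fingers":1},
  {"angular":[0,0,0.173],"dp":[-0.071,-0.7,0.05],"fingers":1},
  {"angular":[0,0,0.173],"dp":[-0.071,-0.7,0.08],"fingers":1},
  {"angular":[0,0,0.173],"dp":[-0.071,-0.7,0.08],"fingers":1},
])

```text
time: 41.2
tool_pos: [533.6, 16.3, 82.9]
tcp_rot: [180.0, -0.2, 175.5]
ft_force: [-0.2, -0.3, -0.7]
finger_gap: 24.5
grip_force: 49.2
```

```bash
python3 - <<'E'
from h import *
snapshot('wrist');snapshot('wrist')
c=camera_params('wrist');im=snapshot('wrist')
cv2.imwrite('pics/w11.png',im)
E
python3 go.py 537.1 16.5 43 -4.6
```

```text
from [534.7  16.1  84.4] [180.   -0.  175.4] dp [-0.012  0.003  0.207] turn z 0.0002 f [ 0.2  0.1 -0.5] gap 24.6
```

View pics/w11.png

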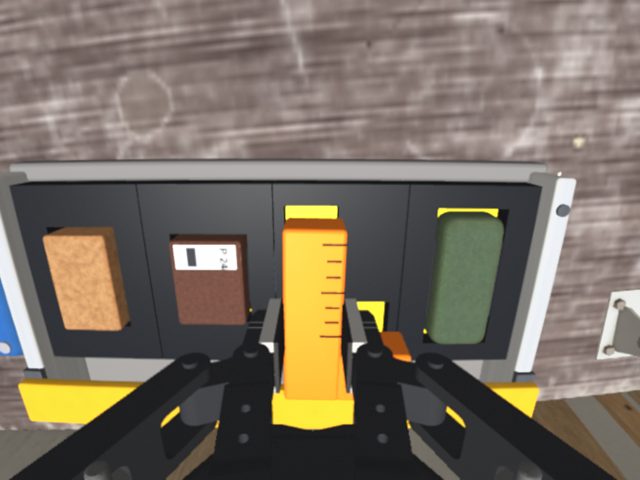

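```bash
python3 - <<'E'
from al import *
im=cv2.imread('pics/w11.png');hsv=cv2.cvtColor(im,cv2.COLOR_BGR2HSV)
y=cv2.inRange(hsv,(22,140,90),(36,255,255))>0
o=cv2.inRange(hsv,(8,140,100),(21,255,255))>0
print('yellow rows col312',np.nonzero(y[190:225,312])[0][[0,-1]]+190,'orange',np.nonzero(o[200:300,312])[0][0]+200)
for r in (208,212,216): 
    x=np.nonzero(y[r,260:370])[0]+260; print(r,x.min(),x.max(),'floor',al(x.min(),x.max()+1,r,24))
for r in (222,226,230,240,260):
    x=np.nonzero(o[r,260:370])[0]+260; print('o',r,x.min(),x.max(),al(x.min(),x.max()+1,r,73.5),'top',al(x.min(),x.max()+1,r,95.5))
r0=np.nonzero(y[190:225,312])[0][0]+190; print('rim',al(290,340,r0,38),'part front',al(290,340,np.nonzero(o[200:300,312])[0][0]+200,73.5))
print(sense()['tool_pos'][:2]@R)
# colour profile down col 312
print(hsv[212:246:2,312].tolist())
E
```

```text
yellow rows col312 [206 218] orange 219
208 285 337 floor [[494.1, 42.8], [494.1, 74.0]]
212 285 337 floor [[496.5, 42.8], [496.5, 74.1]]
216 285 337 floor [[498.9, 42.7], [498.9, 74.1]]
o 222 285 343 [[489.7, 46.6], [489.7, 73.2]] top [[484.0, 48.4], [484.0, 71.2]]
o 226 284 344 [[491.6, 46.1], [491.5, 73.7]] top [[485.6, 47.9], [485.6, 71.6]]
o 230 283 346 [[493.5, 45.6], [493.4, 74.7]] top [[487.2, 47.5], [487.2, 72.4]]
o 240 282 347 [[498.2, 45.0], [498.2, 75.3]] top [[491.3, 47.0], [491.2, 72.9]]
o 260 282 346 [[508.0, 44.8], [508.0, 75.2]] top [[499.7, 46.8], [499.6, 72.8]]
rim [[489.9, 46.7], [489.9, 74.1]] part front [[488.3, 48.9], [488.3, 71.4]]
[531.72298486  58.93397952]
[[30, 157, 255], [30, 157, 255], [30, 161, 255], [22, 199, 197], [12, 215, 148], [12, 214, 150], [12, 214, 150], [12, 216, 151], [12, 215, 170], [14, 210, 251], [19, 192, 254], [24, 174, 255], [24, 169, 255], [24, 170, 255], [24, 171, 255], [24, 170, 255], [24, 169, 255]]
```

>>> step_arm([
  {"angular":[0,0,0],"dp":[-0.015,-0.0065,0.04],"fingers":1},
  {"angular":[0,0,0],"dp":[-0.015,-0.0065,0.1],"fingers":1},
  {"angular":[0,0,0],"dp":[-0.015,-0.0065,0.15],"fingers":1},
  {"angular":[0,0,0],"dp":[-0.015,-0.0065,0.175],"fingers":1},
  {"angular":[0,0,0],"dp":[-0.015,-0.0065,0.19],"fingers":1},
  {"angular":[0,0,0],"dp":[-0.015,-0.0065,0.2],"fingers":1},
  {"angular":[0,0,0],"dp":[-0.015,-0.0065,0.208],"fingers":1},
  {"angular":[0,0,0],"dp":[-0.015,-0.0065,0.208],"fingers":1},
])

```text
time: 42.35
tool_pos: [538.5, 14.1, 43.1]
tcp_rot: [180.0, 0.1, 175.4]
ft_force: [1.8, 3.9, 1.6]
finger_gap: 24.5
grip_force: 49.6
```

```bash
python3 - <<'E'
from al import *
s=sense();print(np.round(s['tool_pos'],1),s['tool_pos'][:2]@R,np.round(s['ft_force'],1),np.round(s['wrist_torque'],2))
E
```

```text
[538.5  14.1  43.1] [535.62866842  57.25203013] [1.8 3.9 1.6] [ 0.72 -0.24  0.04]
```

>>> step_arm([
  {"angular":[0,0,0],"dp":[0,0,0],"fingers":0.5},
  {"angular":[0,0,0],"dp":[0,0,0],"fingers":0.5},
  {"angular":[0,0,0],"dp":[0,0,0],"fingers":0.5},
  {"angular":[0,0,0],"dp":[0,0,-0.1],"fingers":0.5},
  {"angular":[0,0,0],"dp":[0,0,-0.2],"fingers":0.7},
  {"angular":[0,0,0],"dp":[-0.02,0.02,-0.2],"fingers":1},
  {"angular":[0,0,0],"dp":[-0.02,0.02,-0.2],"fingers":1},
  {"angular":[0,0,0],"dp":[-0.02,0.02,-0.2],"fingers":1},
])

```text
time: 43.35
tool_pos: [541.3, 17.6, 81.4]
tcp_rot: [-180.0, -0.1, 175.4]
ft_force: [0.1, 1.3, -0.9]
finger_gap: 0.6
grip_force: 0.0
```

```bash
python3 - <<'E'
from al import *
im=snapshot('wrist');im=snapshot('wrist');cv2.imwrite('pics/w12.png',im)
s=sense();print(np.round(s['tool_pos'],1),s['tool_pos'][:2]@R)
for r in masks_of('wrist','corner_gauge'):
    if r['conf']>.4:
        ct=max(cv2.findContours(np.uint8(r['pixels']),0,1)[0],key=cv2.contourArea).reshape(-1,2)
        w=(toz(c,ct,55)[:,:2]@R);print(r['conf'],w.min(0),w.max(0))
E
```

```text
[541.4  17.6  81.7] [538.2903584   60.94268888]
0.86 [487.15901602  45.29036676] [573.54547949 102.24359059]
0.55 [474.1032949   39.00367602] [577.56077659 106.68992573]
```

>>> step_arm([
  {"angular":[0,0,0],"dp":[0,0,0.06],"fingers":1},
  {"angular":[0,0,0],"dp":[0,0,0.1],"fingers":1},
  {"angular":[0,0,0],"dp":[0,0,0.13],"fingers":1},
  {"angular":[0,0,0],"dp":[0,0,0.15],"fingers":1},
  {"angular":[0,0,0],"dp":[0,0,0.165],"fingers":1},
  {"angular":[0,0,0],"dp":[0,0,0.18],"fingers":1},
  {"angular":[0,0,0],"dp":[0,0,0.19],"fingers":1},
  {"angular":[0,0,0],"dp":[0,0,0.19],"fingers":1},
])

```text
time: 44.5
tool_pos: [542.2, 17.4, 46.0]
tcp_rot: [-180.0, -0.0, 175.4]
ft_force: [-7.3, 0.1, 13.6]
finger_gap: -0.1
grip_force: 6.9
```

>>> step_arm([
  {"angular":[0,0,0],"dp":[0,0,-0.08],"fingers":1},
  {"angular":[0,0,0],"dp":[0.16,-0.02,-0.08],"fingers":1},
  {"angular":[0,0,0],"dp":[0.16,-0.02,-0.05],"fingers":1},
  {"angular":[0,0,0],"dp":[0.16,-0.02,-0.03],"fingers":1},
  {"angular":[0,0,0],"dp":[0.16,-0.02,-0.015],"fingers":1},
  {"angular":[0,0,0],"dp":[0.16,-0.02,0],"fingers":1},
  {"angular":[0,0,0],"dp":[0.16,-0.02,0],"fingers":1},
  {"angular":[0,0,0],"dp":[0.16,-0.02,0],"fingers":1},
])

```text
time: 45.5
tool_pos: [510.6, 16.1, 46.0]
tcp_rot: [-180.0, 0.0, 175.4]
ft_force: [-7.8, -0.7, 14.4]
finger_gap: 0.0
grip_force: 7.2
```

>>> step_arm([
  {"angular":[0,0,0],"dp":[0,0,-0.08],"fingers":1},
  {"angular":[0,0,0],"dp":[-0.28,0.12,-0.08],"fingers":1},
  {"angular":[0,0,0],"dp":[-0.28,0.12,-0.05],"fingers":1},
  {"angular":[0,0,0],"dp":[-0.28,0.12,-0.03],"fingers":1},
  {"angular":[0,0,0],"dp":[-0.28,0.12,-0.015],"fingers":1},
  {"angular":[0,0,0],"dp":[-0.28,0.12,0],"fingers":1},
  {"angular":[0,0,0],"dp":[-0.28,0.12,0],"fingers":1},
  {"angular":[0,0,0],"dp":[-0.28,0.12,0],"fingers":1},
])

```text
time: 46.5
tool_pos: [567.4, 35.3, 46.1]
tcp_rot: [-180.0, 0.0, 175.4]
ft_force: [-4.4, -0.7, 8.9]
finger_gap: -0.5
grip_force: 4.4
```

>>> step_arm([
  {"angular":[0,0,0],"dp":[0,0,-0.2],"fingers":1},
  {"angular":[0,0,0],"dp":[0,0,-0.45],"fingers":1},
  {"angular":[0,0,0],"dp":[0.04,-0.15,-0.62],"fingers":0.5},
  {"angular":[0,0,0],"dp":[0.08,-0.3,-0.62],"fingers":0},
  {"angular":[0,0,0],"dp":[0.12,-0.5,-0.62],"fingers":0},
  {"angular":[0,0,0],"dp":[0.17,-0.65,-0.62],"fingers":0},
  {"angular":[0,0,0],"dp":[0.17,-0.65,-0.62],"fingers":0},
  {"angular":[0,0,0],"dp":[0.17,-0.65,-0.62],"fingers":0},
])

```text
time: 47.5
tool_pos: [523.2, -91.1, 169.0]
tcp_rot: [180.0, 0.0, 175.3]
ft_force: [0.6, 0.6, 0.6]
finger_gap: 85.5
grip_force: 0.0
```

>>> step_arm([
  {"angular":[0,0,0],"dp":[0.05,-0.18,0],"fingers":0},
  {"angular":[0,0,0],"dp":[0.1,-0.36,0],"fingers":0},
  {"angular":[0,0,0],"dp":[0.15,-0.54,0],"fingers":0},
  {"angular":[0,0,0],"dp":[0.182,-0.643,0],"fingers":0},
  {"angular":[0,0,0],"dp":[0.182,-0.643,0],"fingers":0},
  {"angular":[0,0,0],"dp":[0.182,-0.643,0],"fingers":0},
  {"angular":[0,0,0],"dp":[0.182,-0.643,0],"fingers":0},
  {"angular":[0,0,0],"dp":[0.182,-0.643,0],"fingers":0},
])

```text
time: 48.5
tool_pos: [477.0, -215.8, 168.7]
tcp_rot: [180.0, -0.0, 175.4]
ft_force: [-0.6, 0.8, 0.2]
finger_gap: 85.3
grip_force: 0.0
```

```bash
python3 - <<'E'
from look import *
look('w13',['crank_knob','crank_axis','bar_mid','pocket_corner','pocket_green','pocket_cork','pocket_brown'])
E
python3 go.py 476.8 -217.8 66 -4.6
```

```text
crank_knob 0.75 [307. 262.] [ 477.6 -219.5   96. ]
crank_axis 0.66 [310. 287.] [ 514.7 -220.4   56. ]
bar_mid 0.67 [549. 364.] [612.7  -8.9  50. ]
pocket_corner 0.64 [569. 272.] [534.8  15.   24. ]
from [ 476.6 -216.6  168.7] [-180.    -0.   175.4] dp [-0.002 -0.006  0.513] turn z -0.0002 f [0.1 0.  0.1] gap 85.2
```

Knob is where it was left. Descend and grip.

>>> step_arm([
  {"angular":[0,0,0],"dp":[-0.002,-0.008,0.2],"fingers":0},
  {"angular":[0,0,0],"dp":[-0.002,-0.008,0.4],"fingers":0},
  {"angular":[0,0,0],"dp":[-0.002,-0.008,0.513],"fingers":0},
  {"angular":[0,0,0],"dp":[-0.002,-0.008,0.513],"fingers":0.4},
  {"angular":[0,0,0],"dp":[-0.002,-0.008,0.513],"fingers":0.7},
  {"angular":[0,0,0],"dp":[-0.002,-0.008,0.513],"fingers":1},
  {"angular":[0,0,0],"dp":[-0.002,-0.008,0.513],"fingers":1},
  {"angular":[0,0,0],"dp":[-0.002,-0.008,0.513],"fingers":1},
], newtons=40)

```text
time: 49.9
tool_pos: [477.8, -218.7, 67.5]
tcp_rot: [-179.9, 0.1, 175.4]
ft_force: [-1.1, 0.2, 6.8]
finger_gap: 16.9
grip_force: 39.0
```

```bash
python3 - <<'E'
from h import *
s=sense();p=np.array(s['tool_pos']);print(np.round(p,1),np.round(s['ft_force'],1),s['finger_gap'],s['tcp_rot'])
th=np.radians(175.4);xt=np.array([np.cos(th),np.sin(th)]);yt=np.array([np.sin(th),-np.cos(th)])
# rotation centre fitted from TCP readings on the first winding
P=np.array([[478.7,-207.5],[545.9,-194.2],[529.3,-259.2],[476.5,-216.8]])
from scipy.optimize import least_squares
r=least_squares(lambda a:np.hypot(*(P-a).T)-40,[516,-221]);A=r.x;print('axis',A,r.fun)
rel=p[:2]-A; q=np.array([rel@xt,rel@yt]);ph=np.degrees(np.arctan2(q[1],q[0]));print(q,ph)
f=ph-np.arange(25)*((360+ph+2-max(ph,0)*1)/24) if 0 else np.linspace(ph,-362+0,25)
f=np.radians(f);Q=40*np.c_[np.cos(f),np.sin(f)];Q[0]=q
for k in (0,8,16): print([[float(round(v,3)) for v in (Q[k+i]-Q[k])/200] for i in range(1,9)])
E
```

```text
[ 477.8 -218.7   67.5] [-1.1  0.2  6.8] 16.874371894391036 [-1.79942632e+02  1.19530967e-01  1.75370080e+02]
axis [ 516.30998135 -221.26521586] [0.04986723 0.10106125 0.09723722 0.05961517]
[38.57971136 -0.49454554] -0.7344228169472671
[[-0.0, -0.052], [-0.021, -0.1], [-0.054, -0.141], [-0.096, -0.172], [-0.145, -0.192], [-0.197, -0.197], [-0.248, -0.19], [-0.296, -0.169]]
[[-0.041, 0.033], [-0.072, 0.075], [-0.091, 0.124], [-0.096, 0.176], [-0.088, 0.228], [-0.067, 0.276], [-0.034, 0.316], [0.008, 0.347]]
[[0.049, 0.019], [0.101, 0.024], [0.153, 0.016], [0.201, -0.006], [0.241, -0.039], [0.272, -0.082], [0.29, -0.131], [0.295, -0.183]]
```

>>> step_arm([
  {"angular":[0,0,0],"dp":[0,-0.052,0],"fingers":1},
  {"angular":[0,0,0],"dp":[-0.021,-0.1,0],"fingers":1},
  {"angular":[0,0,0],"dp":[-0.054,-0.141,0],"fingers":1},
  {"angular":[0,0,0],"dp":[-0.096,-0.172,0],"fingers":1},
  {"angular":[0,0,0],"dp":[-0.145,-0.192,0],"fingers":1},
  {"angular":[0,0,0],"dp":[-0.197,-0.197,0],"fingers":1},
  {"angular":[0,0,0],"dp":[-0.248,-0.19,0],"fingers":1},
  {"angular":[0,0,0],"dp":[-0.296,-0.169,0],"fingers":1},
])

```text
time: 50.9
tool_pos: [534.1, -257.8, 67.6]
tcp_rot: [-179.9, 0.1, 175.3]
ft_force: [-2.1, -1.3, 6.2]
finger_gap: 16.8
grip_force: 39.8
```

>>> step_arm([
  {"angular":[0,0,0],"dp":[-0.041,0.033,0],"fingers":1},
  {"angular":[0,0,0],"dp":[-0.072,0.075,0],"fingers":1},
  {"angular":[0,0,0],"dp":[-0.091,0.124,0],"fingers":1},
  {"angular":[0,0,0],"dp":[-0.096,0.176,0],"fingers":1},
  {"angular":[0,0,0],"dp":[-0.088,0.228,0],"fingers":1},
  {"angular":[0,0,0],"dp":[-0.067,0.276,0],"fingers":1},
  {"angular":[0,0,0],"dp":[-0.034,0.316,0],"fingers":1},
  {"angular":[0,0,0],"dp":[0.008,0.347,0],"fingers":1},
])

```text
time: 51.9
tool_pos: [538.5, -187.1, 67.5]
tcp_rot: [-180.0, 0.2, 175.4]
ft_force: [1.1, -2.9, 7.3]
finger_gap: 16.5
grip_force: 40.0
```

>>> step_arm([
  {"angular":[0,0,0],"dp":[0.049,0.019,0],"fingers":1},
  {"angular":[0,0,0],"dp":[0.101,0.024,0],"fingers":1},
  {"angular":[0,0,0],"dp":[0.153,0.016,0],"fingers":1},
  {"angular":[0,0,0],"dp":[0.201,-0.006,0],"fingers":1},
  {"angular":[0,0,0],"dp":[0.241,-0.039,0],"fingers":1},
  {"angular":[0,0,0],"dp":[0.272,-0.082,0],"fingers":1},
  {"angular":[0,0,0],"dp":[0.29,-0.131,0],"fingers":1},
  {"angular":[0,0,0],"dp":[0.295,-0.183,0],"fingers":1},
])

```text
time: 52.9
tool_pos: [477.5, -218.9, 67.5]
tcp_rot: [180.0, 0.3, 175.4]
ft_force: [12.7, 26.1, 6.2]
finger_gap: 16.8
grip_force: 40.7
```

```bash
python3 go.py 476.8 -217.8 66 -4.6
```

```text
from [ 477.5 -218.9   67.5] [180.    0.3 175.4] dp [0.004 0.005 0.008] turn z -0.0002 f [12.7 26.1  6.2] gap 16.8
```

>>> step_arm([
  {"angular":[0,0,0],"dp":[0,0,0],"fingers":0.5},
  {"angular":[0,0,0],"dp":[0,0,0],"fingers":0},
  {"angular":[0,0,0],"dp":[0,0,0],"fingers":0},
  {"angular":[0,0,0],"dp":[0,0,0],"fingers":0},
  {"angular":[0,0,0],"dp":[0,0,-0.2],"fingers":0},
  {"angular":[0,0,0],"dp":[0,0,-0.4],"fingers":0},
  {"angular":[0,0,0],"dp":[-0.1,0.3,-0.7],"fingers":0},
  {"angular":[0,0,0],"dp":[-0.15,0.6,-0.9],"fingers":0},
])

```text
time: 53.9
tool_pos: [507.7, -128.4, 227.7]
tcp_rot: [-180.0, 0.1, 175.2]
ft_force: [2.2, 0.9, -0.6]
finger_gap: 85.3
grip_force: 0.0
```

```bash
python3 - <<'E'
from look import *
snapshot('wrist');snapshot('wrist')
c,im=look('w14',['crank_knob','crank_axis','bar_mid','corner_gauge','green_block','cork_block','brown_block'])
hsv=cv2.cvtColor(im,cv2.COLOR_BGR2HSV);m=cv2.inRange(hsv,(22,140,90),(36,255,255))
n,l,st,ce=cv2.connectedComponentsWithStats(m);th=np.radians(-4.6);R=np.array([[np.cos(th),-np.sin(th)],[np.sin(th),np.cos(th)]])
i=1+np.argmax(st[1:,4]);ys,xs=np.nonzero(l==i);w=toz(c,np.c_[xs,ys],58)[:,:2]@R
print('bar kit',np.percentile(w,[1,99],0),'mid',w.mean(0))
s=sense();print(s['time'],np.round(s['tool_pos'],1),s['finger_gap'])
E
```

```text
crank_knob 0.8 [195. 201.] [ 477.4 -218.2   96. ]
crank_knob 0.74 [320. 227.] [ 506.6 -118.9   96. ]
crank_axis 0.92 [212. 233.] [ 516.5 -221.8   56. ]
crank_axis 0.38 [536. 229.] [535.8  87.7  56. ]
bar_mid 0.88 [440. 232.] [533.5  -3.6  50. ]
bar_mid 0.7 [211. 232.] [ 516.9 -224.    50. ]
green_block 0.79 [534. 231.] [556.6 121.4   0. ]
green_block 0.33 [86. 30.] [ 319.9 -329.8    0. ]
cork_block 0.79 [321. 225.] [ 532.4 -117.6    0. ]
brown_block 0.86 [395. 221.] [533.3 -36.1   0. ]
bar kit [[ 518.75402127 -120.26662898]
 [ 547.52672483  193.23863437]] mid [532.79708368  33.03140215]
54.4 [ 506.4 -129.4  224.5] 85.48147428906776
```

```bash
python3 -c "
from bench import *
print(hand_in())"
```

```text
the job is handed in; nothing more can be done
None
```

I wound the crank back to its stop, pressed all four parts home in their cutouts, and wound it the other way until the bar locked over them. Then I let go and handed the job in at about 54 s; the tape measure and spring clamp were not touched.

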